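# Seat the organiser's deck and stand the cups in it

### The arm

A 7-joint arm with a two-finger parallel gripper is mounted at the origin on the work surface. World frame = base frame: x ahead of the robot, y to its left, z up, the work surface at z = 0. Lengths are in m, angles in rad, forces in N, time in s.
With the tool pointing down it reaches from about 0.425 to 0.875 m from the base axis. Payload 4.7 kg.
Tool frame: the origin (TCP) lies midway between the tips of the shut fingers; the grasp point (between the pads) lies 19 mm behind it (hold_point_z is the distance from the TCP to the grasp point, in m); z points along the fingers, y is the line along which they close (so a half turn about z gives the same grasp; the last joint's range is limited). The gripper opens to 87 mm and grips with 3 to 60 N. Pads are 19 mm wide; open, the fingers measure 117 mm over their backs; the gripper's body (75 mm by 190 mm) begins 51 mm behind the grasp point.
Start: joints at [-1.281, 0.321, -0.07, 1.45, 0.023, 1.371, -0.057], TCP at [0.177, 0.625, 0.223] pointing down, gripper open.
Joint ranges: [-2.86, 2.86], [-0.3, 2.09], [-1.38, 1.24], [0.06, 2.45], [-1.56, 4.7], [0.09, 2.05], [-2.69, 2.69]. Speed limits (rad/s): [2.57, 2.57, 3.14, 3.14, 3.14, 3.14, 3.14].

### API

Orientations are given as a rotation vector (axis times angle).
In Python, from plant import sense, read_camera, camera_model, sign_off, find_in, cut_out, pinpoint, hold_point_z gives the robot as it stands.
- The arm moves only by the tool apply_moves, never from a script. Its argument "increments" is a list of rows, each an object of numbers: "dx", "dy", "dz": the shift along the tool's x, y, z in units of 0.4 m (1.0 is 0.4 m); "rx", "ry", "rz": the turn, a rotation vector about the tool's x, y, z in units of pi rad (1.0 is pi rad); "gripper": the opening, from 0 (shut) to 1 (fully open). A call has 1 to 8 rows; each row is the pose to reach, as a shift and turn from the pose commanded when the call began, along the tool's axes at that moment, turning the shorter way round; what a row does not reach only later rows make up. A row lasts 1/12 s, in which the tool goes at most 41.7 mm and 7.16 degrees, less where a joint would pass 70% of its speed; a pose out of reach is approached as far as the arm can. A call with a number of a shift or a turn outside -1 to 1 is refused whole. A call with a gripper value outside its range is refused whole. The fingers move at their own pace and stop on an object; "squeeze" is the grip in N (left out, the last holds). Time passes only in rows, so rows that repeat a pose let the fingers close. It gives the time, the measured TCP pose, the force, the opening and the grip force at its end, in the units of the state.
- sense(): the state, without advancing time (a new reading comes with each control period).
- read_camera(name): name is "scene" or "top" or "wrist"; returns (picture, depth): 400x640x3 uint8, red, green, blue; 400x640 float32, m along the optical axis (not along the pixel's ray), 0 where there is no reading.
- camera_model(name): a dict with "fx", "fy", "cx", "cy" (pixels), "extrinsics" (4x4, takes a point from camera to world coordinates). Camera axes: x right, y down, z forward; pixel columns grow to the right and rows downward; lengths in m; the calibration is good to about 2 mm. A picture is of the moment at which its call begins: read the wrist's pose just before it. camera_model takes no time and is no camera call; for the wrist camera it gives the pose at the moment of the call.
- sign_off(): hands the job in; it is judged then, once.
Trained networks look in the newest picture that a camera, given by its name, has taken for a name from the list of things; names that differ only in an ending like _2 or _b are one class to them, and where a whole thing is asked for, a point or a joint stands for the part that bears it (a point fixed in the world has none). Each returns a list of dicts, best first, with "confidence" (0 to 1); they miss things now and then, are a little off and sometimes report something else, mostly with a low value. They report only what shows in the picture. A call takes as long as a camera call. They do not tell look-alikes from the thing itself.
- find_in(camera, name): "extent" ([left, top, right, bottom] as shares, 0 to 1, of the picture: columns of its width, rows of its height, round what is visible of it).
- cut_out(camera, name): "pixels" (400x640 bool, what is visible of it) and "extent" ([left, top, right, bottom] as shares, 0 to 1, of the picture: columns of its width, rows of its height, round what is visible of it).
- pinpoint(camera, name): "at" ([column, row] as shares, 0 to 1, of the picture: columns of its width, rows of its height: a listed point, or the origin of a listed thing).
The state is a dict: "time_s": time; "qpos": joint angles; "qd": joint speeds; "tau": joint torques, N m; "ee_pos": TCP position; "tool_rot": TCP orientation; "ft_force": force on the tool from outside, world axes, zero at the start; "torque": the same for the moment, N m; "width": finger opening in m; "finger_force": force on a finger pad.
Only numpy, scipy, OpenCV 4.12 (cv2) and the standard library are available. Lean on these libraries where they do the work, as an engineer would, in place of code of your own. Each camera call takes 0.05 s, during which the arm holds its last target. There are 200 camera calls.

### The job

The top deck of the mint organiser is loose: tighten its four wing nuts clockwise by half a turn each, working crosswise, so that the first nut is followed by the one diagonally opposite before either neighbour is touched, and then do the remaining two. Only when all four are tight, take every square ceramic cup lying on the sill and stand it mouth down in a pocket of the deck, one to a pocket and flat on the pocket's floor. Leave the bottle, dish, nail file and cuticle pusher where they are.

Things in the scene. Friction and masses are not known exactly. Their poses are not given: they have to be found in the camera images.
- nut_a (a joint): turn in rad of the steel wing nut at the near left (robot's side, +y) corner of the deck, clockwise from above positive; it starts between 0 and 0.2, half a turn brings it to about 3.14, and it meets a hard stop at 3.45. Friction about 0.12 N m; it stays where it is left
- nut_a_grip (a point): gripping point of that wing nut: on its vertical axis, 28 mm above the deck plate. The wing is an upright flat bar 60 mm long (point's x), 14 mm thick (point's y), from 21 mm below to 12 mm above this point, on a round foot of 16 mm radius; z is up. The point turns with the nut
- nut_b (a joint): turn in rad of the steel wing nut at the near right (robot's side, -y) corner of the deck, clockwise from above positive; it starts between 0 and 0.2, half a turn brings it to about 3.14, and it meets a hard stop at 3.45. Friction about 0.12 N m; it stays where it is left
- nut_b_grip (a point): gripping point of that wing nut: on its vertical axis, 28 mm above the deck plate. The wing is an upright flat bar 60 mm long (point's x), 14 mm thick (point's y), from 21 mm below to 12 mm above this point, on a round foot of 16 mm radius; z is up. The point turns with the nut
- nut_c (a joint): turn in rad of the steel wing nut at the far right (diagonal to nut_a) corner of the deck, clockwise from above positive; it starts between 0 and 0.2, half a turn brings it to about 3.14, and it meets a hard stop at 3.45. Friction about 0.12 N m; it stays where it is left
- nut_c_grip (a point): gripping point of that wing nut: on its vertical axis, 28 mm above the deck plate. The wing is an upright flat bar 60 mm long (point's x), 14 mm thick (point's y), from 21 mm below to 12 mm above this point, on a round foot of 16 mm radius; z is up. The point turns with the nut
- nut_d (a joint): turn in rad of the steel wing nut at the far left (diagonal to nut_b) corner of the deck, clockwise from above positive; it starts between 0 and 0.2, half a turn brings it to about 3.14, and it meets a hard stop at 3.45. Friction about 0.12 N m; it stays where it is left
- nut_d_grip (a point): gripping point of that wing nut: on its vertical axis, 28 mm above the deck plate. The wing is an upright flat bar 60 mm long (point's x), 14 mm thick (point's y), from 21 mm below to 12 mm above this point, on a round foot of 16 mm radius; z is up. The point turns with the nut
- pocket_1 (a point): centre of the floor of a square pocket in the deck (left one, y towards the left; axes are the deck's: x away from the robot, z up). The three pockets stand in a row along y, 82 mm apart; each is 58 mm square inside, walled by a rim 4 mm thick and 10 mm high.
- pocket_2 (a point): centre of the floor of a square pocket in the deck (middle one, y towards the left; axes are the deck's: x away from the robot, z up). The three pockets stand in a row along y, 82 mm apart; each is 58 mm square inside, walled by a rim 4 mm thick and 10 mm high.
- pocket_3 (a point): centre of the floor of a square pocket in the deck (right one, y towards the left; axes are the deck's: x away from the robot, z up). The three pockets stand in a row along y, 82 mm apart; each is 58 mm square inside, walled by a rim 4 mm thick and 10 mm high.
- deck_top (a point): centre of the top of the deck (x away from the robot, y left, z up), a mint plastic plate 176 x 346 x 8 mm; the wing nuts stand 60 mm in x and 145 mm in y from here. Its top is 122 mm above the sill and sinks too little to see as the nuts are tightened; the organiser below it is at most 190 x 360 mm above its tray, which is 250 x 420 mm and 14 mm high
- cup_1_mid (a point): centre of a white ceramic cup, square outside 50 x 50 mm and 70 mm tall, one end open (mouth), the other closed, wall 4 mm, 0.16 kg. z runs from the mouth to the closed end (so z points up when the cup stands mouth down); x and y are square to its flat sides. It starts lying on a side on the sill, its centre 25 mm up. May be absent (None)
- cup_2_mid (a point): centre of a white ceramic cup, square outside 50 x 50 mm and 70 mm tall, one end open (mouth), the other closed, wall 4 mm, 0.16 kg. z runs from the mouth to the closed end (so z points up when the cup stands mouth down); x and y are square to its flat sides. It starts lying on a side on the sill, its centre 25 mm up. May be absent (None)
- cup_3_mid (a point): centre of a white ceramic cup, square outside 50 x 50 mm and 70 mm tall, one end open (mouth), the other closed, wall 4 mm, 0.16 kg. z runs from the mouth to the closed end (so z points up when the cup stands mouth down); x and y are square to its flat sides. It starts lying on a side on the sill, its centre 25 mm up. May be absent (None)
- amber_bottle: bystander: closed amber glass bottle, 48 mm across, 95 mm tall, standing on the sill beyond the organiser; origin at its underside
- dish: bystander: white ceramic dish, 84 mm across, 26 mm tall, on the sill; origin at its underside
- glass_file: bystander: glass nail file, 160 x 16 x 5 mm, lying on the sill; origin at the centre of its underside, x along it
- pusher: bystander: steel cuticle pusher, about 130 mm long, 9 mm thick, lying on the sill; origin under the middle of its handle, x along it
Mind the look-alikes: they are no part of the job. Leave any purple look-alike of the part that bears cup_3_mid alone. What is shaped like the part that bears cup_1_mid but blue is not meant.

How it is judged:
On the way, in this order (a step that is already met when the one before it is completed fails the run):
1. a first nut has been given its half turn (value of joint any of nut_a, nut_b, nut_c, nut_d above 2.8 rad), for 0.2 s.
2. the diagonally opposite nut is tight too ((value of joint each of nut_a, nut_c above 2.8 rad or value of joint each of nut_b, nut_d above 2.8 rad)), for 0.2 s.
3. a third nut is tight ((value of joint each of nut_b, nut_c, nut_d above 2.8 rad or value of joint each of nut_a, nut_c, nut_d above 2.8 rad or value of joint each of nut_a, nut_b, nut_d above 2.8 rad or value of joint each of nut_a, nut_b, nut_c above 2.8 rad)), for 0.2 s.
4. all four nuts are tight (value of joint each of nut_a, nut_b, nut_c, nut_d above 2.8 rad), for 0.2 s.
At the end, for the whole second after the job is handed in: All four nuts stand past 2.8 rad (about half a turn), and every cup that is present stands mouth down in a pocket: its centre within 8 mm of the pocket's centre seen from above and 30 to 40 mm above the pocket's floor, within 0.1 rad of upright, at rest (all of step 4 and ((horizontal distance between cup_1_mid and pocket_1 below 0.008 m and z of cup_1_mid in the frame of pocket_1 between 0.03 and 0.04 m) or (horizontal distance between cup_1_mid and pocket_2 below 0.008 m and z of cup_1_mid in the frame of pocket_2 between 0.03 and 0.04 m) or (horizontal distance between cup_1_mid and pocket_3 below 0.008 m and z of cup_1_mid in the frame of pocket_3 between 0.03 and 0.04 m)) and angle between each of cup_1_mid, cup_2_mid, cup_3_mid's own z axis and vertical below 0.1 rad and linear speed of each of cup_1, cup_2, cup_3 below 0.02 m/s and ((horizontal distance between cup_2_mid and pocket_1 below 0.008 m and z of cup_2_mid in the frame of pocket_1 between 0.03 and 0.04 m) or (horizontal distance between cup_2_mid and pocket_2 below 0.008 m and z of cup_2_mid in the frame of pocket_2 between 0.03 and 0.04 m) or (horizontal distance between cup_2_mid and pocket_3 below 0.008 m and z of cup_2_mid in the frame of pocket_3 between 0.03 and 0.04 m)) and ((horizontal distance between cup_3_mid and pocket_1 below 0.008 m and z of cup_3_mid in the frame of pocket_1 between 0.03 and 0.04 m) or (horizontal distance between cup_3_mid and pocket_2 below 0.008 m and z of cup_3_mid in the frame of pocket_2 between 0.03 and 0.04 m) or (horizontal distance between cup_3_mid and pocket_3 below 0.008 m and z of cup_3_mid in the frame of pocket_3 between 0.03 and 0.04 m))); the robot touches nothing.
It fails at once if two neighbouring nuts are turned while neither has its diagonal partner tight (not crosswise) ((value of joint each of nut_a, nut_b above 0.6 rad and value of joint each of nut_c, nut_d below 2.75 rad) or (value of joint each of nut_b, nut_c above 0.6 rad and value of joint each of nut_d, nut_a below 2.75 rad) or (value of joint each of nut_c, nut_d above 0.6 rad and value of joint each of nut_a, nut_b below 2.75 rad) or (value of joint each of nut_d, nut_a above 0.6 rad and value of joint each of nut_b, nut_c below 2.75 rad)).
It fails at once if a cup is lifted before all four nuts are tight (not (value of joint each of nut_a, nut_b, nut_c, nut_d above 2.7 rad) and height (world z) of any of cup_1_mid, cup_2_mid, cup_3_mid above 0.08 m).
It fails at once if the bottle, dish, file or pusher is moved more than 30 mm (distance of any of amber_bottle, dish, glass_file, pusher from where it was at the start of the episode above 0.03 m).
Of cup_1, cup_2, cup_3 only 2 to 3 are there at a start; the rules pass over those that are not, and their reading is None.
At some moment in a run one of cup_1, cup_2, cup_3 may be knocked a few centimetres aside while the robot is not near it.
It also fails if it takes over 200 s, if anything falls off the work surface, if the arm or the gripper's body presses on something with over 40 N, if the wrist force passes 120 N, or if a joint passes its speed limit or range.

## Working session

There is one attempt and no reset: what is moved stays moved. The work goes in short steps, Python scripts to look and compute and a tool call to move; the robot and the scene stay as the last step left them, time stands still between calls to the robot, and variables do not carry over. Pictures are saved under pics/ and viewed, at most 14 in all, crops included, and the job is handed in when it is done.

Besides the shell and the picture viewer there is one more tool, called after "Call:" by a JSON object that holds its "method" and its "body", one argument or row to a line. apply_moves: Moves the arm, as the interface text tells. Shifts and turns lie within -1 to 1; 1 stands for 0.4 m of shift or pi rad of turn. Its arguments: {"type":"object","properties":{"increments":{"type":"array","items":{"type":"object","properties":{"dx":{"type":"number"},"dy":{"type":"number"},"dz":{"type":"number"},"rx":{"type":"number"},"ry":{"type":"number"},"rz":{"type":"number"},"gripper":{"type":"number"}}}},"squeeze":{"type":"number"}},"required":["increments"]}

```bash
ls; mkdir -p pics; python3 - <<'E'
from plant import *
import cv2
print(sense(), hold_point_z if not callable(hold_point_z) else hold_point_z())
for c in ["scene","top"]:
    p,d=read_camera(c); cv2.imwrite(f"pics/{c}0.png",p[:,:,::-1]); m=camera_model(c); print(c,m)
E
```

```text
pics
{'time_s': 0.0, 'qpos': array([-1.28087662,  0.32181517, -0.07005839,  1.45166017,  0.02260068,
        1.37078048, -0.05692267]), 'qd': array([-0.00130095, -0.00240122, -0.00172838,  0.00097961, -0.00082585,
        0.00026759, -0.00109796]), 'tau': array([ 1.20067557e-04, -4.91280556e+01, -4.03627893e-01, -3.12526309e+01,
       -6.38738740e-02,  4.40305879e-02,  1.84539495e-04]), 'ee_pos': array([0.17693468, 0.62489271, 0.22147383]), 'tool_rot': array([-4.31890257e-01, -3.11160848e+00,  2.93806751e-03]), 'ft_force': array([ 0.10968594, -0.02107245, -0.4418556 ]), 'torque': array([-0.06432162, -0.03630729,  0.00815567]), 'finger_force': 0.0, 'width': 0.08701415467260716} 0.0187
scene {'fx': 433.34721264709395, 'fy': 433.34721264709395, 'cx': 324.68506072178053, 'cy': 197.11787435641452, 'extrinsics': array([[-0.49266498,  0.70198524, -0.51429363,  1.23395987],
       [ 0.87005536,  0.38588364, -0.30675314,  0.43498896],
       [-0.01687868, -0.59859046, -0.80087737,  1.21757361],
       [ 0.        ,  0.        ,  0.        ,  1.        ]])}
top {'fx': 419.3868309603301, 'fy': 419.3868309603301, 'cx': 309.21877255754885, 'cy': 199.90717469685342, 'extrinsics': array([[-1.63623608e-03, -9.94409031e-01,  1.05584096e-01,
         4.04829976e-01],
       [-9.99933032e-01,  4.17341237e-04, -1.15653649e-02,
         1.02405534e-02],
       [ 1.14566387e-02, -1.05595949e-01, -9.94343120e-01,
         1.21592198e+00],
       [ 0.00000000e+00,  0.00000000e+00,  0.00000000e+00,
         1.00000000e+00]])}
```

View pics/scene0.png

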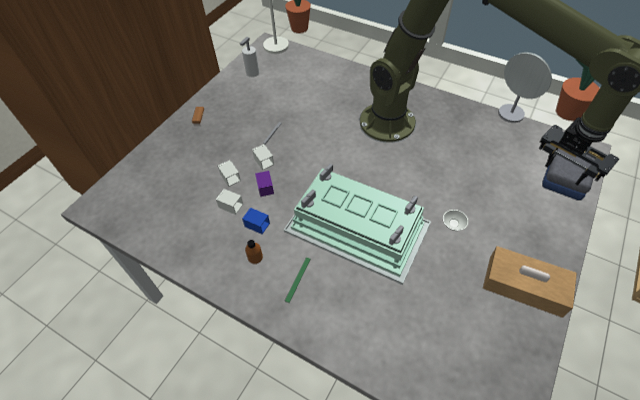

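View pics/top0.png

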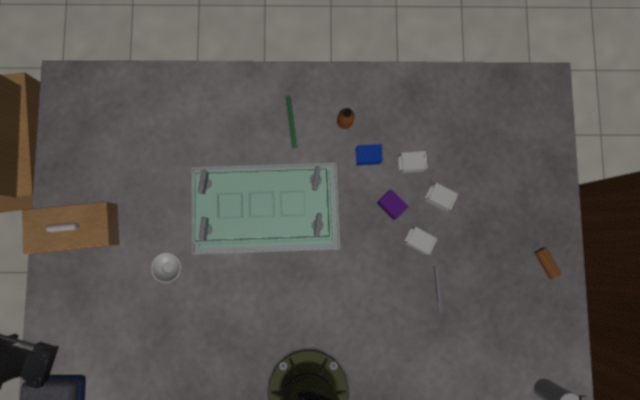

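```bash
cat > h.py <<'E'
from plant import *
import numpy as np, cv2
from scipy.spatial.transform import Rotation as Ro
def rays(c,uv,M=None):
    m=M or camera_model(c); uv=np.atleast_2d(uv).astype(float)
    d=np.c_[(uv[:,0]-m['cx'])/m['fx'],(uv[:,1]-m['cy'])/m['fy'],np.ones(len(uv))]
    T=m['extrinsics']; return T[:3,3],d@T[:3,:3].T
def onz(c,uv,z,M=None):
    o,d=rays(c,uv,M); return o+d*((z-o[2])/d[:,2])[:,None]
def cloud(c,mask,depth,M=None):
    v,u=np.nonzero(mask&(depth>0)); o,d=rays(c,np.c_[u,v],M); return o+d*depth[v,u][:,None]
def pose():
    s=sense(); return s['ee_pos'],Ro.from_rotvec(s['tool_rot'])
def down(yaw):
    "tool down, tool y (closing) along world angle yaw"
    y=np.array([np.cos(yaw),np.sin(yaw),0]);z=np.array([0,0,-1.]);x=np.cross(y,z)
    return Ro.from_matrix(np.c_[x,y,z])
def inc(p,R,frm=None):
    p0,R0=frm or pose()
    t=R0.inv().apply(np.array(p)-p0)/.4; r=(R0.inv()*R).as_rotvec()/np.pi
    n=max(np.linalg.norm(t)*.4/.0417,np.linalg.norm(r)*180/7.16)
    print('d',t.round(4),'r',r.round(4),'rows>=',round(n,1))
E
python3 - <<'E'
from h import *
p,d=read_camera('top')
for n in ['nut_a_grip','pocket_1','deck_top']:
    for r in pinpoint('top',n):
        uv=np.array(r['at'])*[640,400]; z=.15 if 'nut' in n else .122
        print(n,round(r['confidence'],2),uv.round(1),onz('top',uv,z).round(4))
for r in cut_out('top','nut_a'):
    c=cloud('top',r['pixels'],d); c=c[c[:,2]>.135]
    v,u=np.nonzero(r['pixels']); (cc,wh,an)=cv2.minAreaRect(np.c_[u,v].astype(np.float32))
    print(round(r['confidence'],2),'cloud',len(c),np.median(c,0).round(3) if len(c) else '', cc,wh,an)
    if len(c)>5:
        q=c[:,:2]-c[:,:2].mean(0);w,V=np.linalg.eigh(q.T@q); print(np.degrees(np.arctan2(V[1,1],V[0,1])).round(1),c.mean(0).round(4),c[:,2].max())
p0,R=pose();print(p0,R.as_matrix().round(3))
# deck depth
m=(abs(p.astype(int)-p[205,262]).sum(2)<40); c=cloud('top',m,d); c=c[(c[:,2]>.11)&(c[:,2]<.135)]
print(len(c),np.median(c,0)); r=cv2.minAreaRect(c[:,:2].astype(np.float32)); print(r)
E
```

```text
nut_a_grip 0.67 [202.1 227.8] [[0.4471 0.269  0.15  ]]
pocket_1 0.94 [231.  206.7] [[0.5033 0.202  0.122 ]]
pocket_1 0.61 [291.9 204.9] [[0.5079 0.0429 0.122 ]]
pocket_1 0.57 [260.1 204. ] [[0.5103 0.1261 0.122 ]]
deck_top 0.67 [259.1 206.2] [[0.5045 0.1287 0.122 ]]
deck_top 0.6 [436.8 196.7] [[ 0.5294 -0.3386  0.122 ]]
0.75 cloud 172 [0.562 0.267 0.16 ] (205.32693481445312, 181.86537170410156) (12.355316162109375, 23.533933639526367) 11.309932708740234
170.8 [0.5642 0.2674 0.1571] 0.1679398157295806
0.71 cloud 113 [ 0.456 -0.024  0.162] (318.0, 224.5) (21.0, 10.0) 90.0
172.5 [ 0.4554 -0.0235  0.1615] 0.16915606475142386
0.66 cloud 119 [ 0.572 -0.019  0.162] (315.5470275878906, 178.2117919921875) (21.259185791015625, 11.171918869018555) 77.47119140625
172.2 [ 0.5723 -0.0193  0.1613] 0.16857235983976726
0.56 cloud 160 [0.444 0.262 0.16 ] (205.51528930664062, 228.63539123535156) (11.498242378234863, 23.45905876159668) 7.594643592834473
173.8 [0.4454 0.2632 0.1573] 0.1667662418342235
[0.17701468 0.62532016 0.22235579] [[-0.962  0.272 -0.   ]
 [ 0.272  0.962 -0.   ]
 [-0.    -0.    -1.   ]]
7802 [0.50771753 0.11783992 0.122243  ]
((0.36920803785324097, -0.21386957168579102), (1.1265079975128174, 0.31996625661849976), 67.14681243896484)
```

```bash
python3 - <<'E'
from h import *
inc([.3,.45,.32],down(np.radians(82)));inc([.445,.265,.28],down(np.radians(83.5)))
E
```

```text
d [-0.4152 -0.3381 -0.244 ] r [-0.0001 -0.     -0.0434] rows>= 5.6
d [-0.89   -0.6843 -0.1439] r [-0.0001 -0.     -0.0517] rows>= 10.9
```

Call:
{"method": "apply_moves", "body": {
  "increments": [
    {"dx": -0.09, "dy": -0.07, "dz": -0.06, "gripper": 1},
    {"dx": -0.18, "dy": -0.14, "dz": -0.12},
    {"dx": -0.27, "dy": -0.21, "dz": -0.17, "rz": -0.03},
    {"dx": -0.35, "dy": -0.27, "dz": -0.21, "rz": -0.05},
    {"dx": -0.43, "dy": -0.33, "dz": -0.21, "rz": -0.05},
    {"dx": -0.51, "dy": -0.39, "dz": -0.2, "rz": -0.05},
    {"dx": -0.6, "dy": -0.46, "dz": -0.18, "rz": -0.052},
    {"dx": -0.68, "dy": -0.53, "dz": -0.17, "rz": -0.052}
  ]
}}

```text
schema error: expected keys dx, dy, dz, rx, ry, rz, gripper
```

Call:
{"method": "apply_moves", "body": {
  "increments": [
    {"dx": -0.07, "dy": -0.05, "dz": 0.01},
    {"dx": -0.14, "dy": -0.1, "dz": 0.02},
    {"dx": -0.18, "dy": -0.13, "dz": 0.02},
    {"dx": -0.18, "dy": -0.13, "dz": 0.02}
  ]
}}

```text
schema error: expected keys dx, dy, dz, rx, ry, rz, gripper
```

```bash
cat >> h.py <<'E'
def nuts(name='nut_a',cam='wrist',zmin=.145,save=None):
    M=camera_model(cam); p,d=read_camera(cam)
    if save: cv2.imwrite(save,p[:,:,::-1])
    out=[]
    for r in cut_out(cam,name):
        c=cloud(cam,r['pixels'],d,M)
        c=c[c[:,2]>zmin]
        if len(c)<30: continue
        t=c[c[:,2]>np.percentile(c[:,2],95)-.004]
        (cc,wh,an)=cv2.minAreaRect(t[:,:2].astype(np.float32))
        if wh[0]<wh[1]: an+=90; 
        print(round(r['confidence'],2),'n',len(t),'top z',t[:,2].mean().round(4),'ctr',np.round(cc,4),'size',np.round(wh,3),'wing deg',round((an+90)%180-90,1))
E
python3 - <<'E'
from h import *
print(pose()[0],sense()['qpos'].round(2)); nuts(save='pics/w1.png')
for r in pinpoint('wrist','nut_a_grip'):
    uv=np.array(r['at'])*[640,400]; print(round(r['confidence'],2),onz('wrist',uv,.15).round(4))
E
```

```text
[0.17701468 0.62532016 0.22235579] [-1.28  0.32 -0.07  1.45  0.02  1.37 -0.06]
```

View pics/w1.png

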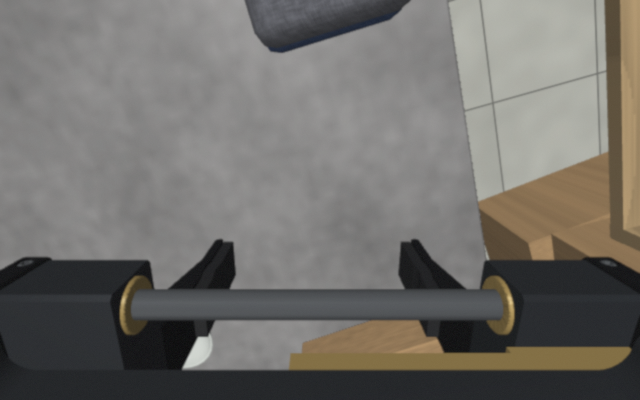

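Call:
{"method": "apply_moves", "body": {
  "increments": [
    {"dx": 0, "dy": 0, "dz": -0.1, "rx": 0, "ry": 0, "rz": 0, "gripper": 1},
    {"dx": -0.08, "dy": -0.06, "dz": -0.16, "rx": 0, "ry": 0, "rz": 0, "gripper": 1},
    {"dx": -0.16, "dy": -0.12, "dz": -0.2, "rx": 0, "ry": 0, "rz": -0.02, "gripper": 1},
    {"dx": -0.24, "dy": -0.18, "dz": -0.22, "rx": 0, "ry": 0, "rz": -0.04, "gripper": 1},
    {"dx": -0.32, "dy": -0.25, "dz": -0.22, "rx": 0, "ry": 0, "rz": -0.052, "gripper": 1},
    {"dx": -0.4, "dy": -0.31, "dz": -0.22, "rx": 0, "ry": 0, "rz": -0.052, "gripper": 1},
    {"dx": -0.48, "dy": -0.37, "dz": -0.21, "rx": 0, "ry": 0, "rz": -0.052, "gripper": 1},
    {"dx": -0.56, "dy": -0.43, "dz": -0.2, "rx": 0, "ry": 0, "rz": -0.052, "gripper": 1}
  ]
}}

```text
time_s: 1.17
ee_pos: [0.3459, 0.3984, 0.3034]
tool_rot: [0.176, 3.136, 0.003]
ft_force: [0.5, 1.1, -0.8]
width: 0.087
finger_force: 0.0
```

```bash
python3 - <<'E'
from h import *
inc([.445,.265,.28],down(np.radians(83.5)))
E
```

```text
d [-0.2835 -0.3038  0.0583] r [0.0006 0.0003 0.0004] rows>= 4.0
```

Call:
{"method": "apply_moves", "body": {
  "increments": [
    {"dx": -0.08, "dy": -0.08, "dz": 0.01, "rx": 0, "ry": 0, "rz": 0, "gripper": 1},
    {"dx": -0.16, "dy": -0.16, "dz": 0.02, "rx": 0, "ry": 0, "rz": 0, "gripper": 1},
    {"dx": -0.22, "dy": -0.24, "dz": 0.05, "rx": 0, "ry": 0, "rz": 0, "gripper": 1},
    {"dx": -0.27, "dy": -0.29, "dz": 0.06, "rx": 0, "ry": 0, "rz": 0, "gripper": 1},
    {"dx": -0.27, "dy": -0.29, "dz": 0.06, "rx": 0, "ry": 0, "rz": 0, "gripper": 1},
    {"dx": -0.27, "dy": -0.29, "dz": 0.06, "rx": 0, "ry": 0, "rz": 0, "gripper": 1}
  ]
}}

```text
time_s: 1.67
ee_pos: [0.4404, 0.2703, 0.2786]
tool_rot: [-0.185, -3.136, 0.0]
ft_force: [-1.6, 0.5, -0.3]
width: 0.0871
finger_force: 0.0
```

```bash
python3 - <<'E'
from h import *
print(pose()[0],sense()['qpos'].round(2)); nuts(save='pics/w2.png')
for r in pinpoint('wrist','nut_a_grip'):
    uv=np.array(r['at'])*[640,400]; print(round(r['confidence'],2),uv,onz('wrist',uv,.15).round(4))
E
```

```text
[0.44041244 0.27025284 0.27864373] [-0.83  0.01  0.23  1.7  -0.    1.43  0.85]
0.87 n 264 top z 0.1648 ctr [0.4997 0.2752] size [0.014 0.183] wing deg -5.1
0.81 n 256 top z 0.1732 ctr [0.4201 0.0772] size [0.031 0.234] wing deg -69.3
0.64 n 875 top z 0.1614 ctr [0.4422 0.2665] size [0.014 0.058] wing deg -5.5
0.84 [313.216 194.32 ] [[0.4405 0.2709 0.15  ]]
0.6 [203.904 370.   ] [[0.6213 0.1333 0.15  ]]
```

View pics/w2.png

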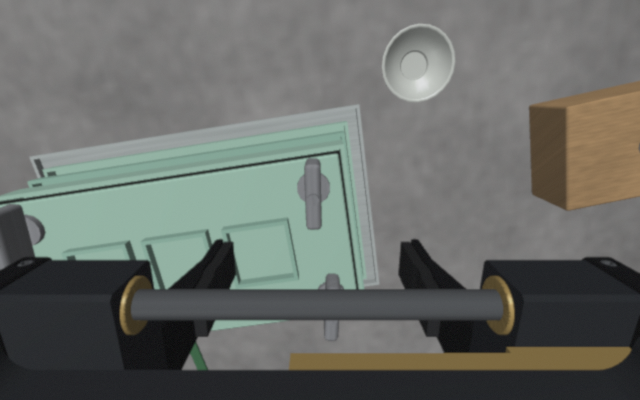

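```bash
python3 - <<'E'
from h import *
inc([.4422,.2665,.135],down(np.radians(84.5)))
E
```

```text
d [-0.0116 -0.0184  0.36  ] r [ 0.0003 -0.     -0.0045] rows>= 3.5
```

```bash
python3 - <<'E'
from h import *
for i in range(3): print(sense()['time_s'],pose()[0], sense()['qd'].round(3))
read_camera('wrist');print(sense()['time_s'],pose()[0]); nuts()
inc([.4422,.2665,.135],down(np.radians(84.5)))
E
```

```text
1.8167 [0.43838126 0.27418874 0.27900404] [-0.009  0.002 -0.007 -0.002  0.003  0.001  0.002]
1.8167 [0.43838126 0.27418874 0.27900404] [-0.009  0.002 -0.007 -0.002  0.003  0.001  0.002]
1.8167 [0.43838126 0.27418874 0.27900404] [-0.009  0.002 -0.007 -0.002  0.003  0.001  0.002]
1.8667 [0.43833588 0.27435511 0.27898744]
0.91 n 72 top z 0.2073 ctr [0.4966 0.2754] size [0.009 0.184] wing deg -4.7
0.81 n 151 top z 0.1706 ctr [0.4224 0.0815] size [0.024 0.232] wing deg -68.5
0.64 n 836 top z 0.1614 ctr [0.4417 0.2666] size [0.014 0.059] wing deg -4.7
d [-0.0114 -0.018   0.3597] r [ 0.0001  0.0001 -0.0043] rows>= 3.5
```

Call:
{"method": "apply_moves", "body": {
  "increments": [
    {"dx": -0.01, "dy": -0.018, "dz": 0.1, "rx": 0, "ry": 0, "rz": -0.006, "gripper": 1},
    {"dx": -0.01, "dy": -0.018, "dz": 0.18, "rx": 0, "ry": 0, "rz": -0.006, "gripper": 1},
    {"dx": -0.01, "dy": -0.018, "dz": 0.24, "rx": 0, "ry": 0, "rz": -0.006, "gripper": 1},
    {"dx": -0.01, "dy": -0.018, "dz": 0.24, "rx": 0, "ry": 0, "rz": -0.006, "gripper": 1},
    {"dx": -0.01, "dy": -0.018, "dz": 0.24, "rx": 0, "ry": 0, "rz": -0.006, "gripper": 1},
    {"dx": -0.01, "dy": -0.018, "dz": 0.24, "rx": 0, "ry": 0, "rz": -0.006, "gripper": 1}
  ]
}}

```text
time_s: 2.47
ee_pos: [0.443, 0.2662, 0.1845]
tool_rot: [0.145, 3.136, 0.003]
ft_force: [0.9, -0.6, 0.5]
width: 0.0869
finger_force: 0.0
```

```bash
python3 - <<'E'
from h import *
print(pose()[0],sense()['qd'].round(3))
inc([.4417,.2666,.135],down(np.radians(85.2)))
E
```

```text
[0.44300591 0.26621963 0.18450464] [ 0.002 -0.013  0.003 -0.02   0.    -0.003  0.001]
d [0.0036 0.0004 0.1238] r [ 0.0005  0.0006 -0.0028] rows>= 1.2
```

Call:
{"method": "apply_moves", "body": {
  "increments": [
    {"dx": 0.002, "dy": 0, "dz": 0.08, "rx": 0, "ry": 0, "rz": -0.002, "gripper": 1},
    {"dx": 0.002, "dy": 0, "dz": 0.122, "rx": 0, "ry": 0, "rz": -0.002, "gripper": 1},
    {"dx": 0.002, "dy": 0, "dz": 0.122, "rx": 0, "ry": 0, "rz": -0.002, "gripper": 1},
    {"dx": 0.002, "dy": 0, "dz": 0.122, "rx": 0, "ry": 0, "rz": -0.002, "gripper": 0},
    {"dx": 0.002, "dy": 0, "dz": 0.122, "rx": 0, "ry": 0, "rz": -0.002, "gripper": 0},
    {"dx": 0.002, "dy": 0, "dz": 0.122, "rx": 0, "ry": 0, "rz": -0.002, "gripper": 0},
    {"dx": 0.002, "dy": 0, "dz": 0.122, "rx": 0, "ry": 0, "rz": -0.002, "gripper": 0},
    {"dx": 0.002, "dy": 0, "dz": 0.122, "rx": 0, "ry": 0, "rz": -0.002, "gripper": 0}
  ],
  "squeeze": 30
}}

```text
time_s: 3.13
ee_pos: [0.4422, 0.2656, 0.1351]
tool_rot: [0.137, 3.137, 0.002]
ft_force: [0.0, -0.4, -0.1]
width: 0.0615
finger_force: 0.0
```

```bash
python3 - <<'E'
from h import *
s=sense();print(pose()[0],s['qd'].round(3),s['qpos'].round(2),s['ft_force'],s['torque'],s['width'],s['finger_force'])
E
```

```text
[0.44217926 0.26561973 0.13507065] [-0.     0.006  0.001  0.01   0.002 -0.002 -0.001] [-0.82  0.1   0.24  1.9  -0.03  1.14  0.91] [ 0.03321394 -0.38108221 -0.065331  ] [-0.00580522  0.00881586 -0.00454741] 0.06153761444493871 0.0
```

Call:
{"method": "apply_moves", "body": {
  "increments": [
    {"dx": 0, "dy": 0, "dz": 0, "rx": 0, "ry": 0, "rz": 0, "gripper": 0},
    {"dx": 0, "dy": 0, "dz": 0, "rx": 0, "ry": 0, "rz": 0, "gripper": 0},
    {"dx": 0, "dy": 0, "dz": 0, "rx": 0, "ry": 0, "rz": 0, "gripper": 0},
    {"dx": 0, "dy": 0, "dz": 0, "rx": 0, "ry": 0, "rz": 0, "gripper": 0},
    {"dx": 0, "dy": 0, "dz": 0, "rx": 0, "ry": 0, "rz": 0, "gripper": 0},
    {"dx": 0, "dy": 0, "dz": 0, "rx": 0, "ry": 0, "rz": 0, "gripper": 0},
    {"dx": 0, "dy": 0, "dz": 0, "rx": 0, "ry": 0, "rz": 0, "gripper": 0},
    {"dx": 0, "dy": 0, "dz": 0, "rx": 0, "ry": 0, "rz": 0, "gripper": 0}
  ]
}}

```text
time_s: 3.8
ee_pos: [0.4416, 0.2667, 0.1339]
tool_rot: [0.136, 3.138, 0.004]
ft_force: [0.9, 4.9, -2.9]
width: 0.0142
finger_force: 30.0
```

Call:
{"method": "apply_moves", "body": {
  "increments": [
    {"dx": 0, "dy": 0, "dz": 0, "rx": 0, "ry": 0, "rz": 0, "gripper": 0},
    {"dx": 0, "dy": 0, "dz": 0, "rx": 0, "ry": 0, "rz": 0, "gripper": 0},
    {"dx": 0, "dy": 0, "dz": 0, "rx": 0, "ry": 0, "rz": 0, "gripper": 0},
    {"dx": 0, "dy": 0, "dz": 0, "rx": 0, "ry": 0, "rz": 0.03, "gripper": 0},
    {"dx": 0, "dy": 0, "dz": 0, "rx": 0, "ry": 0, "rz": 0.06, "gripper": 0},
    {"dx": 0, "dy": 0, "dz": 0, "rx": 0, "ry": 0, "rz": 0.09, "gripper": 0},
    {"dx": 0, "dy": 0, "dz": 0, "rx": 0, "ry": 0, "rz": 0.12, "gripper": 0},
    {"dx": 0, "dy": 0, "dz": 0, "rx": 0, "ry": 0, "rz": 0.15, "gripper": 0}
  ]
}}

```text
time_s: 4.47
ee_pos: [0.4419, 0.2672, 0.1339]
tool_rot: [0.87, 3.018, 0.005]
ft_force: [2.9, 6.7, -5.7]
width: 0.0135
finger_force: 30.0
```

```bash
python3 - <<'E'
from h import *
s=sense();print(pose()[0],s['qpos'].round(2),s['ft_force'],s['torque'],s['width'],s['finger_force'])
E
```

```text
[0.4418528  0.26724205 0.13394493] [-0.84  0.1   0.26  1.9  -0.03  1.14  0.44] [ 2.91165036  6.6789283  -5.67253303] [ 1.36768497 -0.53064394  0.17129941] 0.013476788243703625 29.994833562523127
```

Call:
{"method": "apply_moves", "body": {
  "increments": [
    {"dx": 0, "dy": 0, "dz": 0, "rx": 0, "ry": 0, "rz": 0.03, "gripper": 0},
    {"dx": 0, "dy": 0, "dz": 0, "rx": 0, "ry": 0, "rz": 0.06, "gripper": 0},
    {"dx": 0, "dy": 0, "dz": 0, "rx": 0, "ry": 0, "rz": 0.09, "gripper": 0},
    {"dx": 0, "dy": 0, "dz": 0, "rx": 0, "ry": 0, "rz": 0.12, "gripper": 0},
    {"dx": 0, "dy": 0, "dz": 0, "rx": 0, "ry": 0, "rz": 0.15, "gripper": 0},
    {"dx": 0, "dy": 0, "dz": 0, "rx": 0, "ry": 0, "rz": 0.18, "gripper": 0},
    {"dx": 0, "dy": 0, "dz": 0, "rx": 0, "ry": 0, "rz": 0.21, "gripper": 0},
    {"dx": 0, "dy": 0, "dz": 0, "rx": 0, "ry": 0, "rz": 0.24, "gripper": 0}
  ]
}}

```text
time_s: 5.13
ee_pos: [0.4426, 0.2678, 0.134]
tool_rot: [1.92, 2.486, 0.008]
ft_force: [5.4, 7.8, -7.6]
width: 0.0138
finger_force: 30.0
```

Call:
{"method": "apply_moves", "body": {
  "increments": [
    {"dx": 0, "dy": 0, "dz": 0, "rx": 0, "ry": 0, "rz": 0.03, "gripper": 0},
    {"dx": 0, "dy": 0, "dz": 0, "rx": 0, "ry": 0, "rz": 0.06, "gripper": 0},
    {"dx": 0, "dy": 0, "dz": 0, "rx": 0, "ry": 0, "rz": 0.09, "gripper": 0},
    {"dx": 0, "dy": 0, "dz": 0, "rx": 0, "ry": 0, "rz": 0.12, "gripper": 0},
    {"dx": 0, "dy": 0, "dz": 0, "rx": 0, "ry": 0, "rz": 0.15, "gripper": 0},
    {"dx": 0, "dy": 0, "dz": 0, "rx": 0, "ry": 0, "rz": 0.18, "gripper": 0},
    {"dx": 0, "dy": 0, "dz": 0, "rx": 0, "ry": 0, "rz": 0.21, "gripper": 0},
    {"dx": 0, "dy": 0, "dz": 0, "rx": 0, "ry": 0, "rz": 0.24, "gripper": 0}
  ]
}}

```text
time_s: 5.8
ee_pos: [0.4435, 0.2677, 0.134]
tool_rot: [-2.7, -1.604, -0.011]
ft_force: [8.4, 7.3, -9.3]
width: 0.0139
finger_force: 30.0
```

Call:
{"method": "apply_moves", "body": {
  "increments": [
    {"dx": 0, "dy": 0, "dz": 0, "rx": 0, "ry": 0, "rz": 0.03, "gripper": 0},
    {"dx": 0, "dy": 0, "dz": 0, "rx": 0, "ry": 0, "rz": 0.06, "gripper": 0},
    {"dx": 0, "dy": 0, "dz": 0, "rx": 0, "ry": 0, "rz": 0.09, "gripper": 0},
    {"dx": 0, "dy": 0, "dz": 0, "rx": 0, "ry": 0, "rz": 0.12, "gripper": 0},
    {"dx": 0, "dy": 0, "dz": 0, "rx": 0, "ry": 0, "rz": 0.15, "gripper": 0},
    {"dx": 0, "dy": 0, "dz": 0, "rx": 0, "ry": 0, "rz": 0.18, "gripper": 0},
    {"dx": 0, "dy": 0, "dz": 0, "rx": 0, "ry": 0, "rz": 0.21, "gripper": 0},
    {"dx": 0, "dy": 0, "dz": 0, "rx": 0, "ry": 0, "rz": 0.24, "gripper": 0}
  ]
}}

```text
time_s: 6.47
ee_pos: [0.4442, 0.267, 0.134]
tool_rot: [-3.1, -0.496, -0.011]
ft_force: [8.9, 6.4, -9.2]
width: 0.0135
finger_force: 30.0
```

Call:
{"method": "apply_moves", "body": {
  "increments": [
    {"dx": 0, "dy": 0, "dz": 0, "rx": 0, "ry": 0, "rz": 0.03, "gripper": 0},
    {"dx": 0, "dy": 0, "dz": 0, "rx": 0, "ry": 0, "rz": 0.06, "gripper": 0},
    {"dx": 0, "dy": 0, "dz": 0, "rx": 0, "ry": 0, "rz": 0.09, "gripper": 0},
    {"dx": 0, "dy": 0, "dz": 0, "rx": 0, "ry": 0, "rz": 0.12, "gripper": 0},
    {"dx": 0, "dy": 0, "dz": 0, "rx": 0, "ry": 0, "rz": 0.13, "gripper": 0},
    {"dx": 0, "dy": 0, "dz": 0, "rx": 0, "ry": 0, "rz": 0.13, "gripper": 0},
    {"dx": 0, "dy": 0, "dz": 0, "rx": 0, "ry": 0, "rz": 0.13, "gripper": 0},
    {"dx": 0, "dy": 0, "dz": 0, "rx": 0, "ry": 0, "rz": 0.13, "gripper": 0}
  ]
}}

```text
time_s: 7.13
ee_pos: [0.4442, 0.2664, 0.134]
tool_rot: [-3.136, 0.137, -0.009]
ft_force: [8.6, 5.9, -8.5]
width: 0.014
finger_force: 30.0
```

```bash
python3 - <<'E'
from h import *
s=sense();p,R=pose();print(p,s['qpos'].round(2),s['ft_force'],s['torque'],s['width'],s['finger_force']);y=R.as_matrix()[:,1];print(np.degrees(np.arctan2(y[1],y[0])))
E
```

```text
[0.44424096 0.26639913 0.13397835] [-0.97  0.1   0.4   1.91 -0.04  1.14 -2.21] [ 8.61559014  5.94571247 -8.48326908] [ 1.25026199 -1.58629854 -0.07474091] 0.013972452867172792 29.998564179986715
-95.01986890259973
```

Call:
{"method": "apply_moves", "body": {
  "increments": [
    {"dx": 0, "dy": 0, "dz": 0, "rx": 0, "ry": 0, "rz": 0, "gripper": 0.6},
    {"dx": 0, "dy": 0, "dz": 0, "rx": 0, "ry": 0, "rz": 0, "gripper": 0.6},
    {"dx": 0, "dy": 0, "dz": 0, "rx": 0, "ry": 0, "rz": 0, "gripper": 0.6},
    {"dx": 0, "dy": 0, "dz": 0, "rx": 0, "ry": 0, "rz": 0, "gripper": 0.6},
    {"dx": 0, "dy": 0, "dz": -0.05, "rx": 0, "ry": 0, "rz": 0, "gripper": 0.6},
    {"dx": 0, "dy": 0, "dz": -0.14, "rx": 0, "ry": 0, "rz": 0, "gripper": 0.6},
    {"dx": 0, "dy": 0, "dz": -0.24, "rx": 0, "ry": 0, "rz": 0, "gripper": 0.6},
    {"dx": 0, "dy": 0, "dz": -0.32, "rx": 0, "ry": 0, "rz": 0, "gripper": 0.6}
  ]
}}

```text
time_s: 7.8
ee_pos: [0.4415, 0.2647, 0.2644]
tool_rot: [-3.138, 0.138, -0.001]
ft_force: [1.3, 0.5, 0.4]
width: 0.0507
finger_force: 0.0
```

Call:
{"method": "apply_moves", "body": {
  "increments": [
    {"dx": 0.048, "dy": 0.086, "dz": 0, "rx": 0, "ry": 0, "rz": -0.03, "gripper": 0.6},
    {"dx": 0.097, "dy": 0.172, "dz": 0, "rx": 0, "ry": 0, "rz": -0.06, "gripper": 0.6},
    {"dx": 0.145, "dy": 0.257, "dz": 0, "rx": 0, "ry": 0, "rz": -0.09, "gripper": 0.6},
    {"dx": 0.193, "dy": 0.343, "dz": 0, "rx": 0, "ry": 0, "rz": -0.12, "gripper": 0.6},
    {"dx": 0.241, "dy": 0.429, "dz": 0, "rx": 0, "ry": 0, "rz": -0.15, "gripper": 0.6},
    {"dx": 0.29, "dy": 0.515, "dz": 0, "rx": 0, "ry": 0, "rz": -0.18, "gripper": 0.6},
    {"dx": 0.338, "dy": 0.6, "dz": 0, "rx": 0, "ry": 0, "rz": -0.21, "gripper": 0.6},
    {"dx": 0.386, "dy": 0.686, "dz": 0, "rx": 0, "ry": 0, "rz": -0.24, "gripper": 0.6}
  ]
}}

```text
time_s: 8.47
ee_pos: [0.5715, -0.0234, 0.2622]
tool_rot: [-2.966, -1.035, -0.0]
ft_force: [0.6, -0.8, 0.5]
width: 0.052
finger_force: 0.0
```

Call:
{"method": "apply_moves", "body": {
  "increments": [
    {"dx": 0, "dy": 0, "dz": 0, "rx": 0, "ry": 0, "rz": -0.039, "gripper": 0.8},
    {"dx": 0, "dy": 0, "dz": 0, "rx": 0, "ry": 0, "rz": -0.078, "gripper": 0.8},
    {"dx": 0, "dy": 0, "dz": 0, "rx": 0, "ry": 0, "rz": -0.117, "gripper": 0.8},
    {"dx": 0, "dy": 0, "dz": 0, "rx": 0, "ry": 0, "rz": -0.156, "gripper": 0.8},
    {"dx": 0, "dy": 0, "dz": 0, "rx": 0, "ry": 0, "rz": -0.195, "gripper": 0.8},
    {"dx": 0, "dy": 0, "dz": 0, "rx": 0, "ry": 0, "rz": -0.234, "gripper": 0.8},
    {"dx": 0, "dy": 0, "dz": 0, "rx": 0, "ry": 0, "rz": -0.273, "gripper": 0.8},
    {"dx": 0, "dy": 0, "dz": 0, "rx": 0, "ry": 0, "rz": -0.312, "gripper": 0.8}
  ]
}}

```text
time_s: 9.13
ee_pos: [0.5709, -0.0218, 0.2618]
tool_rot: [-2.128, -2.31, 0.001]
ft_force: [0.2, -0.6, 0.2]
width: 0.0696
finger_force: 0.0
```

Call:
{"method": "apply_moves", "body": {
  "increments": [
    {"dx": 0, "dy": 0, "dz": 0, "rx": 0, "ry": 0, "rz": -0.039, "gripper": 0.8},
    {"dx": 0, "dy": 0, "dz": 0, "rx": 0, "ry": 0, "rz": -0.078, "gripper": 0.8},
    {"dx": 0, "dy": 0, "dz": 0, "rx": 0, "ry": 0, "rz": -0.117, "gripper": 0.8},
    {"dx": 0, "dy": 0, "dz": 0, "rx": 0, "ry": 0, "rz": -0.156, "gripper": 0.8},
    {"dx": 0, "dy": 0, "dz": 0, "rx": 0, "ry": 0, "rz": -0.195, "gripper": 0.8},
    {"dx": 0, "dy": 0, "dz": 0, "rx": 0, "ry": 0, "rz": -0.234, "gripper": 0.8},
    {"dx": 0, "dy": 0, "dz": 0, "rx": 0, "ry": 0, "rz": -0.273, "gripper": 0.8},
    {"dx": 0, "dy": 0, "dz": 0, "rx": 0, "ry": 0, "rz": -0.312, "gripper": 0.8}
  ]
}}

```text
time_s: 9.8
ee_pos: [0.5709, -0.0218, 0.2618]
tool_rot: [-0.79, -3.04, 0.001]
ft_force: [0.6, -0.7, 0.1]
width: 0.0698
finger_force: 0.0
```

Call:
{"method": "apply_moves", "body": {
  "increments": [
    {"dx": 0, "dy": 0, "dz": 0, "rx": 0, "ry": 0, "rz": -0.039, "gripper": 0.8},
    {"dx": 0, "dy": 0, "dz": 0, "rx": 0, "ry": 0, "rz": -0.078, "gripper": 0.8},
    {"dx": 0, "dy": 0, "dz": 0, "rx": 0, "ry": 0, "rz": -0.117, "gripper": 0.8},
    {"dx": 0, "dy": 0, "dz": 0, "rx": 0, "ry": 0, "rz": -0.117, "gripper": 0.8},
    {"dx": 0, "dy": 0, "dz": 0, "rx": 0, "ry": 0, "rz": -0.117, "gripper": 0.8},
    {"dx": 0, "dy": 0, "dz": 0, "rx": 0, "ry": 0, "rz": -0.117, "gripper": 0.8}
  ]
}}

```text
time_s: 10.3
ee_pos: [0.5712, -0.0217, 0.2619]
tool_rot: [-0.236, -3.132, -0.0]
ft_force: [-0.4, -0.1, 0.5]
width: 0.07
finger_force: 0.0
```

```bash
python3 - <<'E'
from h import *
s=sense();print(pose()[0],s['qpos'].round(2),s['qd'].round(3)); nuts(zmin=.15,save='pics/w3.png')
inc([.5735,-.021,.134],down(np.radians(82)))
p,d=read_camera('top');cv2.imwrite('pics/t2.png',p[:,:,::-1])
E
```

```text
[ 0.57120483 -0.02166377  0.26187534] [-0.46  0.14  0.5   1.61 -0.07  1.41  1.47] [-0.002  0.001  0.    -0.001 -0.001 -0.001  0.01 ]
0.84 n 1443 top z 0.1615 ctr [ 0.4537 -0.0233] size [0.014 0.058] wing deg -7.1
0.84 n 955 top z 0.1614 ctr [ 0.5712 -0.0192] size [0.014 0.057] wing deg -8.0
0.59 n 34 top z 0.3373 ctr [ 0.524  -0.0771] size [0.011 0.002] wing deg 84.9
d [-0.0052  0.0022  0.3198] r [ 0.    -0.    -0.003] rows>= 3.1
```

View pics/w3.png

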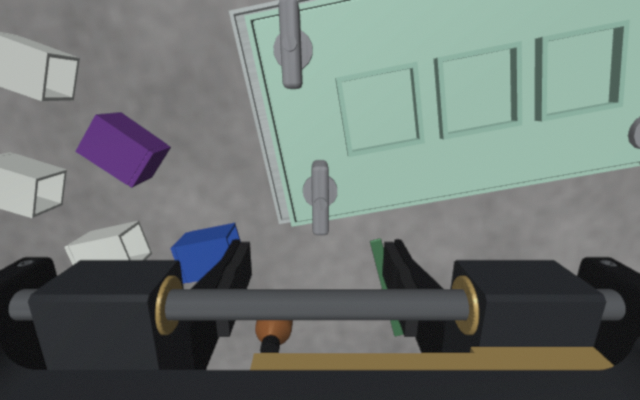

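Call:
{"method": "apply_moves", "body": {
  "increments": [
    {"dx": 0, "dy": 0.006, "dz": 0.1, "rx": 0, "ry": 0, "rz": -0.003, "gripper": 0.5},
    {"dx": 0, "dy": 0.006, "dz": 0.2, "rx": 0, "ry": 0, "rz": -0.003, "gripper": 0.5},
    {"dx": 0, "dy": 0.006, "dz": 0.28, "rx": 0, "ry": 0, "rz": -0.003, "gripper": 0.5},
    {"dx": 0, "dy": 0.006, "dz": 0.317, "rx": 0, "ry": 0, "rz": -0.003, "gripper": 0.5},
    {"dx": 0, "dy": 0.006, "dz": 0.317, "rx": 0, "ry": 0, "rz": -0.003, "gripper": 0.5},
    {"dx": 0, "dy": 0.006, "dz": 0.317, "rx": 0, "ry": 0, "rz": -0.003, "gripper": 0},
    {"dx": 0, "dy": 0.006, "dz": 0.317, "rx": 0, "ry": 0, "rz": -0.003, "gripper": 0},
    {"dx": 0, "dy": 0.006, "dz": 0.317, "rx": 0, "ry": 0, "rz": -0.003, "gripper": 0}
  ]
}}

```text
time_s: 11.12
ee_pos: [0.5732, -0.0192, 0.1372]
tool_rot: [0.216, 3.131, 0.001]
ft_force: [0.3, -0.8, 0.2]
width: 0.0311
finger_force: 0.0
```

Call:
{"method": "apply_moves", "body": {
  "increments": [
    {"dx": 0, "dy": 0, "dz": 0, "rx": 0, "ry": 0, "rz": 0, "gripper": 0},
    {"dx": 0, "dy": 0, "dz": 0, "rx": 0, "ry": 0, "rz": 0, "gripper": 0},
    {"dx": 0, "dy": 0, "dz": 0, "rx": 0, "ry": 0, "rz": 0, "gripper": 0},
    {"dx": 0, "dy": 0, "dz": 0, "rx": 0, "ry": 0, "rz": 0, "gripper": 0},
    {"dx": 0, "dy": 0, "dz": 0, "rx": 0, "ry": 0, "rz": 0, "gripper": 0},
    {"dx": 0, "dy": 0, "dz": 0, "rx": 0, "ry": 0, "rz": 0, "gripper": 0},
    {"dx": 0, "dy": 0, "dz": 0, "rx": 0, "ry": 0, "rz": 0, "gripper": 0},
    {"dx": 0, "dy": 0, "dz": 0, "rx": 0, "ry": 0, "rz": 0, "gripper": 0}
  ]
}}

```text
time_s: 11.78
ee_pos: [0.5724, -0.019, 0.1361]
tool_rot: [0.216, 3.133, 0.001]
ft_force: [-1.0, -0.4, 6.0]
width: 0.0136
finger_force: 30.0
```

Call:
{"method": "apply_moves", "body": {
  "increments": [
    {"dx": 0, "dy": 0, "dz": 0, "rx": 0, "ry": 0, "rz": 0.03, "gripper": 0},
    {"dx": 0, "dy": 0, "dz": 0, "rx": 0, "ry": 0, "rz": 0.06, "gripper": 0},
    {"dx": 0, "dy": 0, "dz": 0, "rx": 0, "ry": 0, "rz": 0.09, "gripper": 0},
    {"dx": 0, "dy": 0, "dz": 0, "rx": 0, "ry": 0, "rz": 0.12, "gripper": 0},
    {"dx": 0, "dy": 0, "dz": 0, "rx": 0, "ry": 0, "rz": 0.15, "gripper": 0},
    {"dx": 0, "dy": 0, "dz": 0, "rx": 0, "ry": 0, "rz": 0.18, "gripper": 0},
    {"dx": 0, "dy": 0, "dz": 0, "rx": 0, "ry": 0, "rz": 0.21, "gripper": 0},
    {"dx": 0, "dy": 0, "dz": 0, "rx": 0, "ry": 0, "rz": 0.25, "gripper": 0}
  ]
}}

```text
time_s: 12.45
ee_pos: [0.5726, -0.0187, 0.1361]
tool_rot: [1.403, 2.809, 0.002]
ft_force: [-0.8, 0.6, 4.6]
width: 0.0134
finger_force: 30.0
```

Call:
{"method": "apply_moves", "body": {
  "increments": [
    {"dx": 0, "dy": 0, "dz": 0, "rx": 0, "ry": 0, "rz": 0.03, "gripper": 0},
    {"dx": 0, "dy": 0, "dz": 0, "rx": 0, "ry": 0, "rz": 0.06, "gripper": 0},
    {"dx": 0, "dy": 0, "dz": 0, "rx": 0, "ry": 0, "rz": 0.09, "gripper": 0},
    {"dx": 0, "dy": 0, "dz": 0, "rx": 0, "ry": 0, "rz": 0.12, "gripper": 0},
    {"dx": 0, "dy": 0, "dz": 0, "rx": 0, "ry": 0, "rz": 0.15, "gripper": 0},
    {"dx": 0, "dy": 0, "dz": 0, "rx": 0, "ry": 0, "rz": 0.18, "gripper": 0},
    {"dx": 0, "dy": 0, "dz": 0, "rx": 0, "ry": 0, "rz": 0.21, "gripper": 0},
    {"dx": 0, "dy": 0, "dz": 0, "rx": 0, "ry": 0, "rz": 0.25, "gripper": 0}
  ]
}}

```text
time_s: 13.12
ee_pos: [0.573, -0.0186, 0.1361]
tool_rot: [2.371, 2.059, 0.004]
ft_force: [1.9, 0.9, 3.4]
width: 0.0137
finger_force: 30.0
```

Call:
{"method": "apply_moves", "body": {
  "increments": [
    {"dx": 0, "dy": 0, "dz": 0, "rx": 0, "ry": 0, "rz": 0.03, "gripper": 0},
    {"dx": 0, "dy": 0, "dz": 0, "rx": 0, "ry": 0, "rz": 0.06, "gripper": 0},
    {"dx": 0, "dy": 0, "dz": 0, "rx": 0, "ry": 0, "rz": 0.09, "gripper": 0},
    {"dx": 0, "dy": 0, "dz": 0, "rx": 0, "ry": 0, "rz": 0.12, "gripper": 0},
    {"dx": 0, "dy": 0, "dz": 0, "rx": 0, "ry": 0, "rz": 0.15, "gripper": 0},
    {"dx": 0, "dy": 0, "dz": 0, "rx": 0, "ry": 0, "rz": 0.18, "gripper": 0},
    {"dx": 0, "dy": 0, "dz": 0, "rx": 0, "ry": 0, "rz": 0.21, "gripper": 0},
    {"dx": 0, "dy": 0, "dz": 0, "rx": 0, "ry": 0, "rz": 0.25, "gripper": 0}
  ]
}}

```text
time_s: 13.78
ee_pos: [0.5733, -0.0188, 0.1361]
tool_rot: [2.979, 0.996, 0.005]
ft_force: [2.4, -0.5, 2.9]
width: 0.0138
finger_force: 30.0
```

Call:
{"method": "apply_moves", "body": {
  "increments": [
    {"dx": 0, "dy": 0, "dz": 0, "rx": 0, "ry": 0, "rz": 0.037, "gripper": 0},
    {"dx": 0, "dy": 0, "dz": 0, "rx": 0, "ry": 0, "rz": 0.074, "gripper": 0},
    {"dx": 0, "dy": 0, "dz": 0, "rx": 0, "ry": 0, "rz": 0.11, "gripper": 0},
    {"dx": 0, "dy": 0, "dz": 0, "rx": 0, "ry": 0, "rz": 0.147, "gripper": 0},
    {"dx": 0, "dy": 0, "dz": 0, "rx": 0, "ry": 0, "rz": 0.18, "gripper": 0},
    {"dx": 0, "dy": 0, "dz": 0, "rx": 0, "ry": 0, "rz": 0.21, "gripper": 0},
    {"dx": 0, "dy": 0, "dz": 0, "rx": 0, "ry": 0, "rz": 0.23, "gripper": 0},
    {"dx": 0, "dy": 0, "dz": 0, "rx": 0, "ry": 0, "rz": 0.23, "gripper": 0}
  ]
}}

```text
time_s: 14.45
ee_pos: [0.5734, -0.0192, 0.1361]
tool_rot: [3.139, -0.117, 0.006]
ft_force: [2.9, -0.1, 5.4]
width: 0.0138
finger_force: 30.0
```

Call:
{"method": "apply_moves", "body": {
  "increments": [
    {"dx": 0, "dy": 0, "dz": 0, "rx": 0, "ry": 0, "rz": 0, "gripper": 0},
    {"dx": 0, "dy": 0, "dz": 0, "rx": 0, "ry": 0, "rz": 0, "gripper": 0},
    {"dx": 0, "dy": 0, "dz": 0, "rx": 0, "ry": 0, "rz": 0, "gripper": 0.6},
    {"dx": 0, "dy": 0, "dz": 0, "rx": 0, "ry": 0, "rz": 0, "gripper": 0.6},
    {"dx": 0, "dy": 0, "dz": 0, "rx": 0, "ry": 0, "rz": 0, "gripper": 0.6},
    {"dx": 0, "dy": 0, "dz": 0, "rx": 0, "ry": 0, "rz": 0, "gripper": 0.6},
    {"dx": 0, "dy": 0, "dz": 0, "rx": 0, "ry": 0, "rz": 0, "gripper": 0.6},
    {"dx": 0, "dy": 0, "dz": -0.1, "rx": 0, "ry": 0, "rz": 0, "gripper": 0.6}
  ]
}}

```text
time_s: 15.12
ee_pos: [0.5664, -0.0183, 0.1687]
tool_rot: [3.137, -0.113, -0.021]
ft_force: [0.0, 2.1, -0.4]
width: 0.0455
finger_force: 0.0
```

```bash
cat >> h.py <<'E'
def st():
    s=sense();p,R=pose();y=R.as_matrix()[:,1];print(s['time_s'],p.round(4),'yaw',np.degrees(np.arctan2(y[1],y[0])).round(1),'q',s['qpos'].round(2),'w',round(s['width'],4),round(s['finger_force'],1))
E
python3 - <<'E'
from h import *
st()
inc([.4537,-.0233,.26],down(np.radians(-98)))
E
```

```text
15.1167 [ 0.5664 -0.0183  0.1687] yaw -94.1 q [-0.83  0.27  0.96  1.75 -0.23  1.26 -1.46] w 0.0455 0.0
d [-0.283   0.0334 -0.2244] r [0.0011 0.0042 0.0215] rows>= 3.5
```

Call:
{"method": "apply_moves", "body": {
  "increments": [
    {"dx": 0, "dy": 0, "dz": -0.08, "rx": 0, "ry": 0, "rz": -0.03, "gripper": 0.6},
    {"dx": -0.07, "dy": 0.01, "dz": -0.15, "rx": 0, "ry": 0, "rz": -0.06, "gripper": 0.6},
    {"dx": -0.15, "dy": 0.02, "dz": -0.2, "rx": 0, "ry": 0, "rz": -0.09, "gripper": 0.6},
    {"dx": -0.22, "dy": 0.03, "dz": -0.22, "rx": 0, "ry": 0, "rz": -0.12, "gripper": 0.6},
    {"dx": -0.29, "dy": 0.033, "dz": -0.22, "rx": 0, "ry": 0, "rz": -0.15, "gripper": 0.6},
    {"dx": -0.29, "dy": 0.033, "dz": -0.22, "rx": 0, "ry": 0, "rz": -0.18, "gripper": 0.6},
    {"dx": -0.29, "dy": 0.033, "dz": -0.22, "rx": 0, "ry": 0, "rz": -0.22, "gripper": 0.6},
    {"dx": -0.29, "dy": 0.033, "dz": -0.22, "rx": 0, "ry": 0, "rz": -0.25, "gripper": 0.6}
  ]
}}

```text
time_s: 15.78
ee_pos: [0.4545, -0.0239, 0.2632]
tool_rot: [-2.939, -1.104, -0.002]
ft_force: [0.3, -1.1, -0.0]
width: 0.0519
finger_force: 0.0
```

Call:
{"method": "apply_moves", "body": {
  "increments": [
    {"dx": 0, "dy": 0, "dz": 0, "rx": 0, "ry": 0, "rz": -0.039, "gripper": 0.8},
    {"dx": 0, "dy": 0, "dz": 0, "rx": 0, "ry": 0, "rz": -0.078, "gripper": 0.8},
    {"dx": 0, "dy": 0, "dz": 0, "rx": 0, "ry": 0, "rz": -0.117, "gripper": 0.8},
    {"dx": 0, "dy": 0, "dz": 0, "rx": 0, "ry": 0, "rz": -0.156, "gripper": 0.8},
    {"dx": 0, "dy": 0, "dz": 0, "rx": 0, "ry": 0, "rz": -0.195, "gripper": 0.8},
    {"dx": 0, "dy": 0, "dz": 0, "rx": 0, "ry": 0, "rz": -0.234, "gripper": 0.8},
    {"dx": 0, "dy": 0, "dz": 0, "rx": 0, "ry": 0, "rz": -0.273, "gripper": 0.8},
    {"dx": 0, "dy": 0, "dz": 0, "rx": 0, "ry": 0, "rz": -0.312, "gripper": 0.8}
  ]
}}

```text
time_s: 16.45
ee_pos: [0.4548, -0.0241, 0.2628]
tool_rot: [-2.075, -2.358, 0.0]
ft_force: [-0.5, -0.3, 0.1]
width: 0.0692
finger_force: 0.0
```

Call:
{"method": "apply_moves", "body": {
  "increments": [
    {"dx": 0, "dy": 0, "dz": 0, "rx": 0, "ry": 0, "rz": -0.039, "gripper": 0.8},
    {"dx": 0, "dy": 0, "dz": 0, "rx": 0, "ry": 0, "rz": -0.078, "gripper": 0.8},
    {"dx": 0, "dy": 0, "dz": 0, "rx": 0, "ry": 0, "rz": -0.117, "gripper": 0.8},
    {"dx": 0, "dy": 0, "dz": 0, "rx": 0, "ry": 0, "rz": -0.156, "gripper": 0.8},
    {"dx": 0, "dy": 0, "dz": 0, "rx": 0, "ry": 0, "rz": -0.195, "gripper": 0.8},
    {"dx": 0, "dy": 0, "dz": 0, "rx": 0, "ry": 0, "rz": -0.234, "gripper": 0.8},
    {"dx": 0, "dy": 0, "dz": 0, "rx": 0, "ry": 0, "rz": -0.273, "gripper": 0.8},
    {"dx": 0, "dy": 0, "dz": 0, "rx": 0, "ry": 0, "rz": -0.312, "gripper": 0.8}
  ]
}}

```text
time_s: 17.12
ee_pos: [0.4548, -0.0241, 0.2628]
tool_rot: [-0.72, -3.057, -0.0]
ft_force: [-0.3, 0.2, -1.1]
width: 0.0696
finger_force: 0.0
```

Call:
{"method": "apply_moves", "body": {
  "increments": [
    {"dx": 0, "dy": 0, "dz": 0, "rx": 0, "ry": 0, "rz": -0.039, "gripper": 0.8},
    {"dx": 0, "dy": 0, "dz": 0, "rx": 0, "ry": 0, "rz": -0.078, "gripper": 0.8},
    {"dx": 0, "dy": 0, "dz": 0, "rx": 0, "ry": 0, "rz": -0.107, "gripper": 0.8},
    {"dx": 0, "dy": 0, "dz": 0, "rx": 0, "ry": 0, "rz": -0.107, "gripper": 0.8},
    {"dx": 0, "dy": 0, "dz": 0, "rx": 0, "ry": 0, "rz": -0.107, "gripper": 0.8},
    {"dx": 0, "dy": 0, "dz": 0, "rx": 0, "ry": 0, "rz": -0.107, "gripper": 0.8}
  ]
}}

```text
time_s: 17.62
ee_pos: [0.455, -0.024, 0.263]
tool_rot: [-0.212, -3.134, -0.0]
ft_force: [-0.8, 0.1, 0.6]
width: 0.0699
finger_force: 0.0
```

```bash
python3 - <<'E'
from h import *
st(); nuts(zmin=.15)
inc([.4537,-.0233,.135],down(np.radians(82.9)))
E
```

```text
17.6167 [ 0.455 -0.024  0.263] yaw 82.3 q [-1.13 -0.29  0.96  1.87  0.24  1.45  1.21] w 0.0699 0.0
0.94 n 969 top z 0.1614 ctr [ 0.452  -0.0233] size [0.014 0.059] wing deg -6.8
0.7 n 50 top z 0.2045 ctr [ 0.5091 -0.018 ] size [0.009 0.173] wing deg -1.5
d [0.0035 0.0011 0.3201] r [ 0.     -0.     -0.0033] rows>= 3.1
```

Call:
{"method": "apply_moves", "body": {
  "increments": [
    {"dx": 0.007, "dy": 0.001, "dz": 0.1, "rx": 0, "ry": 0, "rz": -0.005, "gripper": 0.5},
    {"dx": 0.007, "dy": 0.001, "dz": 0.2, "rx": 0, "ry": 0, "rz": -0.005, "gripper": 0.5},
    {"dx": 0.007, "dy": 0.001, "dz": 0.28, "rx": 0, "ry": 0, "rz": -0.005, "gripper": 0.5},
    {"dx": 0.007, "dy": 0.001, "dz": 0.32, "rx": 0, "ry": 0, "rz": -0.005, "gripper": 0.5},
    {"dx": 0.007, "dy": 0.001, "dz": 0.32, "rx": 0, "ry": 0, "rz": -0.005, "gripper": 0.5},
    {"dx": 0.007, "dy": 0.001, "dz": 0.32, "rx": 0, "ry": 0, "rz": -0.005, "gripper": 0.5},
    {"dx": 0.007, "dy": 0.001, "dz": 0.32, "rx": 0, "ry": 0, "rz": -0.005, "gripper": 0},
    {"dx": 0.007, "dy": 0.001, "dz": 0.32, "rx": 0, "ry": 0, "rz": -0.005, "gripper": 0}
  ]
}}

```text
time_s: 18.38
ee_pos: [0.4537, -0.0228, 0.1366]
tool_rot: [0.183, 3.134, 0.002]
ft_force: [-0.3, 0.0, -0.2]
width: 0.0365
finger_force: 0.0
```

Call:
{"method": "apply_moves", "body": {
  "increments": [
    {"dx": 0, "dy": 0, "dz": 0, "rx": 0, "ry": 0, "rz": 0, "gripper": 0},
    {"dx": 0, "dy": 0, "dz": 0, "rx": 0, "ry": 0, "rz": 0, "gripper": 0},
    {"dx": 0, "dy": 0, "dz": 0, "rx": 0, "ry": 0, "rz": 0, "gripper": 0},
    {"dx": 0, "dy": 0, "dz": 0, "rx": 0, "ry": 0, "rz": 0, "gripper": 0},
    {"dx": 0, "dy": 0, "dz": 0, "rx": 0, "ry": 0, "rz": 0, "gripper": 0},
    {"dx": 0, "dy": 0, "dz": 0, "rx": 0, "ry": 0, "rz": 0, "gripper": 0},
    {"dx": 0, "dy": 0, "dz": 0, "rx": 0, "ry": 0, "rz": 0, "gripper": 0},
    {"dx": 0, "dy": 0, "dz": 0, "rx": 0, "ry": 0, "rz": 0, "gripper": 0}
  ]
}}

```text
time_s: 19.05
ee_pos: [0.4527, -0.0232, 0.1355]
tool_rot: [0.184, 3.136, 0.0]
ft_force: [-0.6, -0.2, 6.2]
width: 0.0137
finger_force: 30.0
```

Call:
{"method": "apply_moves", "body": {
  "increments": [
    {"dx": 0, "dy": 0, "dz": 0, "rx": 0, "ry": 0, "rz": 0.03, "gripper": 0},
    {"dx": 0, "dy": 0, "dz": 0, "rx": 0, "ry": 0, "rz": 0.06, "gripper": 0},
    {"dx": 0, "dy": 0, "dz": 0, "rx": 0, "ry": 0, "rz": 0.09, "gripper": 0},
    {"dx": 0, "dy": 0, "dz": 0, "rx": 0, "ry": 0, "rz": 0.12, "gripper": 0},
    {"dx": 0, "dy": 0, "dz": 0, "rx": 0, "ry": 0, "rz": 0.15, "gripper": 0},
    {"dx": 0, "dy": 0, "dz": 0, "rx": 0, "ry": 0, "rz": 0.18, "gripper": 0},
    {"dx": 0, "dy": 0, "dz": 0, "rx": 0, "ry": 0, "rz": 0.21, "gripper": 0},
    {"dx": 0, "dy": 0, "dz": 0, "rx": 0, "ry": 0, "rz": 0.25, "gripper": 0}
  ]
}}

```text
time_s: 19.72
ee_pos: [0.4528, -0.023, 0.1355]
tool_rot: [1.374, 2.824, 0.001]
ft_force: [-0.6, 0.2, 4.9]
width: 0.0138
finger_force: 30.0
```

```bash
python3 -c "
from h import *
st()"
```

```text
19.7167 [ 0.4528 -0.023   0.1355] yaw 38.1 q [-1.07 -0.13  1.02  2.06  0.12  1.15  0.56] w 0.0138 30.0
```

Call:
{"method": "apply_moves", "body": {
  "increments": [
    {"dx": 0, "dy": 0, "dz": 0, "rx": 0, "ry": 0, "rz": 0.03, "gripper": 0},
    {"dx": 0, "dy": 0, "dz": 0, "rx": 0, "ry": 0, "rz": 0.06, "gripper": 0},
    {"dx": 0, "dy": 0, "dz": 0, "rx": 0, "ry": 0, "rz": 0.09, "gripper": 0},
    {"dx": 0, "dy": 0, "dz": 0, "rx": 0, "ry": 0, "rz": 0.12, "gripper": 0},
    {"dx": 0, "dy": 0, "dz": 0, "rx": 0, "ry": 0, "rz": 0.15, "gripper": 0},
    {"dx": 0, "dy": 0, "dz": 0, "rx": 0, "ry": 0, "rz": 0.18, "gripper": 0},
    {"dx": 0, "dy": 0, "dz": 0, "rx": 0, "ry": 0, "rz": 0.21, "gripper": 0},
    {"dx": 0, "dy": 0, "dz": 0, "rx": 0, "ry": 0, "rz": 0.25, "gripper": 0}
  ]
}}

```text
time_s: 20.38
ee_pos: [0.453, -0.0229, 0.1355]
tool_rot: [2.35, 2.084, 0.002]
ft_force: [0.5, 0.1, 3.7]
width: 0.0137
finger_force: 30.0
```

```bash
python3 -c "
from h import *
st()"
```

```text
20.3833 [ 0.453  -0.0229  0.1355] yaw -6.9 q [-0.98 -0.11  0.94  2.06  0.09  1.15 -0.2 ] w 0.0137 30.0
```

Call:
{"method": "apply_moves", "body": {
  "increments": [
    {"dx": 0, "dy": 0, "dz": 0, "rx": 0, "ry": 0, "rz": 0.03, "gripper": 0},
    {"dx": 0, "dy": 0, "dz": 0, "rx": 0, "ry": 0, "rz": 0.06, "gripper": 0},
    {"dx": 0, "dy": 0, "dz": 0, "rx": 0, "ry": 0, "rz": 0.09, "gripper": 0},
    {"dx": 0, "dy": 0, "dz": 0, "rx": 0, "ry": 0, "rz": 0.12, "gripper": 0},
    {"dx": 0, "dy": 0, "dz": 0, "rx": 0, "ry": 0, "rz": 0.15, "gripper": 0},
    {"dx": 0, "dy": 0, "dz": 0, "rx": 0, "ry": 0, "rz": 0.18, "gripper": 0},
    {"dx": 0, "dy": 0, "dz": 0, "rx": 0, "ry": 0, "rz": 0.21, "gripper": 0},
    {"dx": 0, "dy": 0, "dz": 0, "rx": 0, "ry": 0, "rz": 0.25, "gripper": 0}
  ]
}}

```text
time_s: 21.05
ee_pos: [0.4532, -0.0231, 0.1355]
tool_rot: [2.968, 1.027, 0.003]
ft_force: [0.9, -1.4, 3.6]
width: 0.0134
finger_force: 30.0
```

Call:
{"method": "apply_moves", "body": {
  "increments": [
    {"dx": 0, "dy": 0, "dz": 0, "rx": 0, "ry": 0, "rz": 0.037, "gripper": 0},
    {"dx": 0, "dy": 0, "dz": 0, "rx": 0, "ry": 0, "rz": 0.074, "gripper": 0},
    {"dx": 0, "dy": 0, "dz": 0, "rx": 0, "ry": 0, "rz": 0.11, "gripper": 0},
    {"dx": 0, "dy": 0, "dz": 0, "rx": 0, "ry": 0, "rz": 0.147, "gripper": 0},
    {"dx": 0, "dy": 0, "dz": 0, "rx": 0, "ry": 0, "rz": 0.18, "gripper": 0},
    {"dx": 0, "dy": 0, "dz": 0, "rx": 0, "ry": 0, "rz": 0.21, "gripper": 0},
    {"dx": 0, "dy": 0, "dz": 0, "rx": 0, "ry": 0, "rz": 0.23, "gripper": 0},
    {"dx": 0, "dy": 0, "dz": 0, "rx": 0, "ry": 0, "rz": 0.23, "gripper": 0}
  ]
}}

```text
time_s: 21.72
ee_pos: [0.4533, -0.0233, 0.1355]
tool_rot: [3.14, -0.084, 0.003]
ft_force: [1.4, -0.7, 2.8]
width: 0.0136
finger_force: 30.0
```

Call:
{"method": "apply_moves", "body": {
  "increments": [
    {"dx": 0, "dy": 0, "dz": 0, "rx": 0, "ry": 0, "rz": 0, "gripper": 0},
    {"dx": 0, "dy": 0, "dz": 0, "rx": 0, "ry": 0, "rz": 0, "gripper": 0},
    {"dx": 0, "dy": 0, "dz": 0, "rx": 0, "ry": 0, "rz": 0, "gripper": 0.6},
    {"dx": 0, "dy": 0, "dz": 0, "rx": 0, "ry": 0, "rz": 0, "gripper": 0.6},
    {"dx": 0, "dy": 0, "dz": 0, "rx": 0, "ry": 0, "rz": 0, "gripper": 0.6},
    {"dx": 0, "dy": 0, "dz": 0, "rx": 0, "ry": 0, "rz": 0, "gripper": 0.6},
    {"dx": 0, "dy": 0, "dz": 0, "rx": 0, "ry": 0, "rz": 0, "gripper": 0.6},
    {"dx": 0, "dy": 0, "dz": -0.08, "rx": 0, "ry": 0, "rz": 0, "gripper": 0.6}
  ]
}}

```text
time_s: 22.38
ee_pos: [0.448, -0.0232, 0.1626]
tool_rot: [3.137, -0.081, -0.016]
ft_force: [-0.7, 0.9, -0.6]
width: 0.0453
finger_force: 0.0
```

```bash
python3 - <<'E'
from h import *
st()
inc([.563,.2705,.26],down(np.radians(-98)))
E
```

```text
22.3833 [ 0.448  -0.0232  0.1626] yaw -93.0 q [-0.86 -0.13  0.81  2.02  0.1   1.22 -1.72] w 0.0453 0.0
d [ 0.2468 -0.7473 -0.2487] r [0.0013 0.0032 0.028 ] rows>= 7.9
```

Call:
{"method": "apply_moves", "body": {
  "increments": [
    {"dx": 0, "dy": 0, "dz": -0.08, "rx": 0, "ry": 0, "rz": 0, "gripper": 0.6},
    {"dx": 0, "dy": -0.05, "dz": -0.15, "rx": 0, "ry": 0, "rz": -0.03, "gripper": 0.6},
    {"dx": 0.04, "dy": -0.14, "dz": -0.2, "rx": 0, "ry": 0, "rz": -0.06, "gripper": 0.6},
    {"dx": 0.07, "dy": -0.23, "dz": -0.23, "rx": 0, "ry": 0, "rz": -0.09, "gripper": 0.6},
    {"dx": 0.1, "dy": -0.32, "dz": -0.24, "rx": 0, "ry": 0, "rz": -0.12, "gripper": 0.6},
    {"dx": 0.13, "dy": -0.41, "dz": -0.24, "rx": 0, "ry": 0, "rz": -0.15, "gripper": 0.6},
    {"dx": 0.16, "dy": -0.5, "dz": -0.24, "rx": 0, "ry": 0, "rz": -0.18, "gripper": 0.6},
    {"dx": 0.19, "dy": -0.58, "dz": -0.24, "rx": 0, "ry": 0, "rz": -0.21, "gripper": 0.6}
  ]
}}

```text
time_s: 23.05
ee_pos: [0.5403, 0.2078, 0.2627]
tool_rot: [-2.994, -0.95, 0.001]
ft_force: [1.4, 0.2, 1.2]
width: 0.0522
finger_force: 0.0
```

```bash
python3 - <<'E'
from h import *
st()
inc([.562,.2705,.26],down(np.radians(-20)))
E
```

```text
23.05 [0.5403 0.2078 0.2627] yaw -54.8 q [-1.02  0.17  0.7   1.6  -0.11  1.41 -1.27] w 0.0522 0.0
d [ 0.1347 -0.0969  0.0067] r [-0.0003  0.     -0.1932] rows>= 4.9
```

Call:
{"method": "apply_moves", "body": {
  "increments": [
    {"dx": 0.03, "dy": -0.02, "dz": 0, "rx": 0, "ry": 0, "rz": -0.039, "gripper": 0.8},
    {"dx": 0.06, "dy": -0.05, "dz": 0, "rx": 0, "ry": 0, "rz": -0.078, "gripper": 0.8},
    {"dx": 0.1, "dy": -0.07, "dz": 0, "rx": 0, "ry": 0, "rz": -0.117, "gripper": 0.8},
    {"dx": 0.135, "dy": -0.097, "dz": 0, "rx": 0, "ry": 0, "rz": -0.156, "gripper": 0.8},
    {"dx": 0.135, "dy": -0.097, "dz": 0, "rx": 0, "ry": 0, "rz": -0.195, "gripper": 0.8},
    {"dx": 0.135, "dy": -0.097, "dz": 0, "rx": 0, "ry": 0, "rz": -0.234, "gripper": 0.8},
    {"dx": 0.135, "dy": -0.097, "dz": 0, "rx": 0, "ry": 0, "rz": -0.273, "gripper": 0.8},
    {"dx": 0.135, "dy": -0.097, "dz": 0, "rx": 0, "ry": 0, "rz": -0.312, "gripper": 0.8}
  ]
}}

```text
time_s: 23.72
ee_pos: [0.5623, 0.2675, 0.2624]
tool_rot: [-2.195, -2.247, 0.002]
ft_force: [0.2, -0.7, -1.1]
width: 0.0695
finger_force: 0.0
```

Call:
{"method": "apply_moves", "body": {
  "increments": [
    {"dx": 0, "dy": 0, "dz": 0, "rx": 0, "ry": 0, "rz": -0.039, "gripper": 0.8},
    {"dx": 0, "dy": 0, "dz": 0, "rx": 0, "ry": 0, "rz": -0.078, "gripper": 0.8},
    {"dx": 0, "dy": 0, "dz": 0, "rx": 0, "ry": 0, "rz": -0.117, "gripper": 0.8},
    {"dx": 0, "dy": 0, "dz": 0, "rx": 0, "ry": 0, "rz": -0.156, "gripper": 0.8},
    {"dx": 0, "dy": 0, "dz": 0, "rx": 0, "ry": 0, "rz": -0.195, "gripper": 0.8},
    {"dx": 0, "dy": 0, "dz": 0, "rx": 0, "ry": 0, "rz": -0.234, "gripper": 0.8},
    {"dx": 0, "dy": 0, "dz": 0, "rx": 0, "ry": 0, "rz": -0.273, "gripper": 0.8},
    {"dx": 0, "dy": 0, "dz": 0, "rx": 0, "ry": 0, "rz": -0.312, "gripper": 0.8}
  ]
}}

```text
time_s: 24.38
ee_pos: [0.5622, 0.2673, 0.2626]
tool_rot: [-0.879, -3.015, 0.001]
ft_force: [-0.2, 0.0, 0.2]
width: 0.0697
finger_force: 0.0
```

Call:
{"method": "apply_moves", "body": {
  "increments": [
    {"dx": 0, "dy": 0, "dz": 0, "rx": 0, "ry": 0, "rz": -0.039, "gripper": 0.8},
    {"dx": 0, "dy": 0, "dz": 0, "rx": 0, "ry": 0, "rz": -0.078, "gripper": 0.8},
    {"dx": 0, "dy": 0, "dz": 0, "rx": 0, "ry": 0, "rz": -0.117, "gripper": 0.8},
    {"dx": 0, "dy": 0, "dz": 0, "rx": 0, "ry": 0, "rz": -0.136, "gripper": 0.8},
    {"dx": 0, "dy": 0, "dz": 0, "rx": 0, "ry": 0, "rz": -0.136, "gripper": 0.8},
    {"dx": 0, "dy": 0, "dz": 0, "rx": 0, "ry": 0, "rz": -0.136, "gripper": 0.8},
    {"dx": 0, "dy": 0, "dz": 0, "rx": 0, "ry": 0, "rz": -0.136, "gripper": 0.8}
  ]
}}

```text
time_s: 24.97
ee_pos: [0.5624, 0.2673, 0.2629]
tool_rot: [-0.232, -3.133, 0.0]
ft_force: [0.3, -0.2, 0.2]
width: 0.0698
finger_force: 0.0
```

```bash
python3 - <<'E'
from h import *
st(); nuts(zmin=.15)
inc([.562,.2705,.135],down(np.radians(80)))
E
```

```text
24.9667 [0.5624 0.2673 0.2629] yaw 81.5 q [-0.8   0.25  0.38  1.48 -0.09  1.43  1.01] w 0.0698 0.0
0.93 n 951 top z 0.1614 ctr [0.5618 0.271 ] size [0.013 0.058] wing deg -8.7
0.81 n 84 top z 0.1749 ctr [0.541  0.0847] size [0.015 0.216] wing deg -70.8
d [0.0022 0.0077 0.3199] r [-0.     -0.0001  0.0087] rows>= 3.1
```

Call:
{"method": "apply_moves", "body": {
  "increments": [
    {"dx": 0.002, "dy": 0.009, "dz": 0.1, "rx": 0, "ry": 0, "rz": 0.001, "gripper": 0.5},
    {"dx": 0.002, "dy": 0.009, "dz": 0.2, "rx": 0, "ry": 0, "rz": 0.001, "gripper": 0.5},
    {"dx": 0.002, "dy": 0.009, "dz": 0.28, "rx": 0, "ry": 0, "rz": 0.001, "gripper": 0.5},
    {"dx": 0.002, "dy": 0.009, "dz": 0.32, "rx": 0, "ry": 0, "rz": 0.001, "gripper": 0.5},
    {"dx": 0.002, "dy": 0.009, "dz": 0.32, "rx": 0, "ry": 0, "rz": 0.001, "gripper": 0.5},
    {"dx": 0.002, "dy": 0.009, "dz": 0.32, "rx": 0, "ry": 0, "rz": 0.001, "gripper": 0.5},
    {"dx": 0.002, "dy": 0.009, "dz": 0.32, "rx": 0, "ry": 0, "rz": 0.001, "gripper": 0},
    {"dx": 0.002, "dy": 0.009, "dz": 0.32, "rx": 0, "ry": 0, "rz": 0.001, "gripper": 0}
  ]
}}

```text
time_s: 25.73
ee_pos: [0.5637, 0.2716, 0.1375]
tool_rot: [0.235, 3.13, 0.004]
ft_force: [-0.7, -0.2, 0.5]
width: 0.0367
finger_force: 0.0
```

Call:
{"method": "apply_moves", "body": {
  "increments": [
    {"dx": 0, "dy": 0, "dz": 0, "rx": 0, "ry": 0, "rz": 0, "gripper": 0},
    {"dx": 0, "dy": 0, "dz": 0, "rx": 0, "ry": 0, "rz": 0, "gripper": 0},
    {"dx": 0, "dy": 0, "dz": 0, "rx": 0, "ry": 0, "rz": 0, "gripper": 0},
    {"dx": 0, "dy": 0, "dz": 0, "rx": 0, "ry": 0, "rz": 0, "gripper": 0},
    {"dx": 0, "dy": 0, "dz": 0, "rx": 0, "ry": 0, "rz": 0, "gripper": 0},
    {"dx": 0, "dy": 0, "dz": 0, "rx": 0, "ry": 0, "rz": 0, "gripper": 0},
    {"dx": 0, "dy": 0, "dz": 0, "rx": 0, "ry": 0, "rz": 0, "gripper": 0},
    {"dx": 0, "dy": 0, "dz": 0, "rx": 0, "ry": 0, "rz": 0, "gripper": 0}
  ]
}}

```text
time_s: 26.4
ee_pos: [0.5625, 0.2708, 0.1358]
tool_rot: [0.235, 3.132, 0.0]
ft_force: [-0.5, -1.5, 6.0]
width: 0.0137
finger_force: 30.0
```

Call:
{"method": "apply_moves", "body": {
  "increments": [
    {"dx": 0, "dy": 0, "dz": 0, "rx": 0, "ry": 0, "rz": 0.03, "gripper": 0},
    {"dx": 0, "dy": 0, "dz": 0, "rx": 0, "ry": 0, "rz": 0.06, "gripper": 0},
    {"dx": 0, "dy": 0, "dz": 0, "rx": 0, "ry": 0, "rz": 0.09, "gripper": 0},
    {"dx": 0, "dy": 0, "dz": 0, "rx": 0, "ry": 0, "rz": 0.12, "gripper": 0},
    {"dx": 0, "dy": 0, "dz": 0, "rx": 0, "ry": 0, "rz": 0.15, "gripper": 0},
    {"dx": 0, "dy": 0, "dz": 0, "rx": 0, "ry": 0, "rz": 0.18, "gripper": 0},
    {"dx": 0, "dy": 0, "dz": 0, "rx": 0, "ry": 0, "rz": 0.21, "gripper": 0},
    {"dx": 0, "dy": 0, "dz": 0, "rx": 0, "ry": 0, "rz": 0.25, "gripper": 0}
  ]
}}

```text
time_s: 27.07
ee_pos: [0.5627, 0.2711, 0.1358]
tool_rot: [1.421, 2.801, 0.002]
ft_force: [-1.1, 0.2, 4.4]
width: 0.0139
finger_force: 30.0
```

Call:
{"method": "apply_moves", "body": {
  "increments": [
    {"dx": 0, "dy": 0, "dz": 0, "rx": 0, "ry": 0, "rz": 0.03, "gripper": 0},
    {"dx": 0, "dy": 0, "dz": 0, "rx": 0, "ry": 0, "rz": 0.06, "gripper": 0},
    {"dx": 0, "dy": 0, "dz": 0, "rx": 0, "ry": 0, "rz": 0.09, "gripper": 0},
    {"dx": 0, "dy": 0, "dz": 0, "rx": 0, "ry": 0, "rz": 0.12, "gripper": 0},
    {"dx": 0, "dy": 0, "dz": 0, "rx": 0, "ry": 0, "rz": 0.15, "gripper": 0},
    {"dx": 0, "dy": 0, "dz": 0, "rx": 0, "ry": 0, "rz": 0.18, "gripper": 0},
    {"dx": 0, "dy": 0, "dz": 0, "rx": 0, "ry": 0, "rz": 0.21, "gripper": 0},
    {"dx": 0, "dy": 0, "dz": 0, "rx": 0, "ry": 0, "rz": 0.25, "gripper": 0}
  ]
}}

```text
time_s: 27.73
ee_pos: [0.563, 0.2711, 0.1358]
tool_rot: [2.384, 2.045, 0.003]
ft_force: [0.9, -0.4, 5.0]
width: 0.0142
finger_force: 30.0
```

Call:
{"method": "apply_moves", "body": {
  "increments": [
    {"dx": 0, "dy": 0, "dz": 0, "rx": 0, "ry": 0, "rz": 0.03, "gripper": 0},
    {"dx": 0, "dy": 0, "dz": 0, "rx": 0, "ry": 0, "rz": 0.06, "gripper": 0},
    {"dx": 0, "dy": 0, "dz": 0, "rx": 0, "ry": 0, "rz": 0.09, "gripper": 0},
    {"dx": 0, "dy": 0, "dz": 0, "rx": 0, "ry": 0, "rz": 0.12, "gripper": 0},
    {"dx": 0, "dy": 0, "dz": 0, "rx": 0, "ry": 0, "rz": 0.15, "gripper": 0},
    {"dx": 0, "dy": 0, "dz": 0, "rx": 0, "ry": 0, "rz": 0.18, "gripper": 0},
    {"dx": 0, "dy": 0, "dz": 0, "rx": 0, "ry": 0, "rz": 0.21, "gripper": 0},
    {"dx": 0, "dy": 0, "dz": 0, "rx": 0, "ry": 0, "rz": 0.25, "gripper": 0}
  ]
}}

```text
time_s: 28.4
ee_pos: [0.5633, 0.271, 0.1358]
tool_rot: [2.985, 0.978, 0.004]
ft_force: [-0.4, -1.5, 3.5]
width: 0.0139
finger_force: 30.0
```

Call:
{"method": "apply_moves", "body": {
  "increments": [
    {"dx": 0, "dy": 0, "dz": 0, "rx": 0, "ry": 0, "rz": 0.037, "gripper": 0},
    {"dx": 0, "dy": 0, "dz": 0, "rx": 0, "ry": 0, "rz": 0.074, "gripper": 0},
    {"dx": 0, "dy": 0, "dz": 0, "rx": 0, "ry": 0, "rz": 0.11, "gripper": 0},
    {"dx": 0, "dy": 0, "dz": 0, "rx": 0, "ry": 0, "rz": 0.147, "gripper": 0},
    {"dx": 0, "dy": 0, "dz": 0, "rx": 0, "ry": 0, "rz": 0.18, "gripper": 0},
    {"dx": 0, "dy": 0, "dz": 0, "rx": 0, "ry": 0, "rz": 0.21, "gripper": 0},
    {"dx": 0, "dy": 0, "dz": 0, "rx": 0, "ry": 0, "rz": 0.22, "gripper": 0},
    {"dx": 0, "dy": 0, "dz": 0, "rx": 0, "ry": 0, "rz": 0.22, "gripper": 0}
  ]
}}

```text
time_s: 29.07
ee_pos: [0.5634, 0.2707, 0.1358]
tool_rot: [3.14, -0.086, 0.004]
ft_force: [0.0, -1.2, 4.6]
width: 0.0133
finger_force: 30.0
```

Call:
{"method": "apply_moves", "body": {
  "increments": [
    {"dx": 0, "dy": 0, "dz": 0, "rx": 0, "ry": 0, "rz": 0, "gripper": 0},
    {"dx": 0, "dy": 0, "dz": 0, "rx": 0, "ry": 0, "rz": 0, "gripper": 0},
    {"dx": 0, "dy": 0, "dz": 0, "rx": 0, "ry": 0, "rz": 0, "gripper": 0.6},
    {"dx": 0, "dy": 0, "dz": 0, "rx": 0, "ry": 0, "rz": 0, "gripper": 0.6},
    {"dx": 0, "dy": 0, "dz": 0, "rx": 0, "ry": 0, "rz": 0, "gripper": 0.6},
    {"dx": 0, "dy": 0, "dz": 0, "rx": 0, "ry": 0, "rz": 0, "gripper": 0.6},
    {"dx": 0, "dy": 0, "dz": 0, "rx": 0, "ry": 0, "rz": 0, "gripper": 0.6},
    {"dx": 0, "dy": 0, "dz": -0.08, "rx": 0, "ry": 0, "rz": 0, "gripper": 0.6}
  ]
}}

```text
time_s: 29.73
ee_pos: [0.5581, 0.27, 0.1615]
tool_rot: [3.135, -0.083, -0.015]
ft_force: [-1.1, 0.6, 0.1]
width: 0.0455
finger_force: 0.0
```

Call:
{"method": "apply_moves", "body": {
  "increments": [
    {"dx": 0, "dy": 0, "dz": -0.08, "rx": 0, "ry": 0, "rz": 0, "gripper": 0.6},
    {"dx": 0, "dy": 0, "dz": -0.16, "rx": 0, "ry": 0, "rz": 0, "gripper": 0.6},
    {"dx": 0, "dy": 0, "dz": -0.25, "rx": 0, "ry": 0, "rz": 0, "gripper": 0.6},
    {"dx": 0, "dy": 0, "dz": -0.3, "rx": 0, "ry": 0, "rz": 0, "gripper": 0.6},
    {"dx": 0, "dy": 0, "dz": -0.3, "rx": 0, "ry": 0, "rz": 0, "gripper": 0.6}
  ]
}}

```text
time_s: 30.15
ee_pos: [0.5646, 0.2714, 0.2924]
tool_rot: [-3.136, 0.083, -0.011]
ft_force: [0.1, 0.1, 0.6]
width: 0.0521
finger_force: 0.0
```

```bash
python3 - <<'E'
from h import *
st()
p,d=read_camera('top')
for n in ['cup_1_mid']:
    for r in cut_out('top',n):
        c=cloud('top',r['pixels'],d); t=c[c[:,2]>.044]
        (cc,wh,an)=cv2.minAreaRect(t[:,:2].astype(np.float32))
        print(round(r['confidence'],2),p[r['pixels']].mean(0).round(),len(t),'top z',t[:,2].mean().round(3),np.round(cc,4),np.round(wh,3),round(an,1))
    for r in pinpoint('top',n):
        uv=np.array(r['at'])*[640,400];print(round(r['confidence'],2),uv.round(),onz('top',uv,.025).round(3))
cv2.imwrite('pics/t3.png',cv2.resize(p[130:280,180:480,::-1],None,fx=2.6,fy=2.6,interpolation=cv2.INTER_CUBIC))
E
```

```text
30.15 [0.5646 0.2714 0.2924] yaw -93.0 q [-1.22  0.33  0.94  1.44 -0.27  1.5  -1.91] w 0.0521 0.0
0.88 [ 27.  55. 119.] 415 top z 0.05 [ 0.6628 -0.1756] [0.049 0.07 ] 3.5
0.73 [140. 139. 136.] 442 top z 0.05 [ 0.6426 -0.3012] [0.051 0.07 ] 4.4
0.52 [ 99. 102. 103.] 178 top z 0.151 [ 0.5747 -0.0199] [0.055 0.029] 15.5
0.61 [413. 161.] [[ 0.645 -0.303  0.025]]
0.6 [369. 153.] [[ 0.669 -0.177  0.025]]
```

View pics/t3.png

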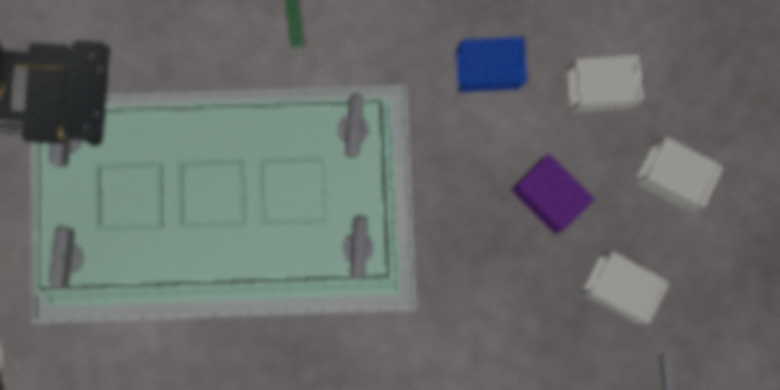

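```bash
cat >> h.py <<'E'
def cups():
    p,d=read_camera('top'); c=cloud('top',np.ones(d.shape,bool),np.where(d>0,d,1e-6)).reshape(400,640,3)
    f=p.astype(int); m=(f.min(2)>95)&(f.max(2)-f.min(2)<25)&(c[:,:,2]>.042)&(c[:,:,2]<.06)&(c[:,:,1]<-.1)&(c[:,:,0]>.3)
    n,l=cv2.connectedComponents(m.astype(np.uint8)); out=[]
    for i in range(1,n):
        t=c[l==i]
        if len(t)<150: continue
        (cc,wh,an)=cv2.minAreaRect(t[:,:2].astype(np.float32)); 
        if wh[0]<wh[1]: an+=90   # long axis angle
        an=(an%180); an=an-180  # closed end direction (towards -y)
        print(len(t),t[:,2].mean().round(4),np.round(cc,4),'mean',t.mean(0).round(4),np.round(wh,3),'closed dir deg',round(an,1)); out.append((np.array(cc),an))
    return out
def tilt(h,th):
    "tool z: heading h (rad, world) tilted th from down; tool x such that y horizontal = heading rotated"
    z=np.array([np.cos(h)*np.sin(th),np.sin(h)*np.sin(th),-np.cos(th)])
    y=np.array([-np.sin(h),np.cos(h),0]); return z,y
def Rt(h,th,s):
    z,y=tilt(h,th); y=s*y; return Ro.from_matrix(np.c_[np.cross(y,z),y,z])
E
python3 - <<'E'
from h import *
cups()
E
```

```text
441 0.05 [ 0.6429 -0.3011] mean [ 0.6423 -0.3008  0.05  ] [0.05  0.071] closed dir deg -86.6
462 0.0498 [ 0.5411 -0.3799] mean [ 0.5406 -0.3791  0.0498] [0.072 0.052] closed dir deg -118.1
465 0.0498 [ 0.4179 -0.3164] mean [ 0.417  -0.3163  0.0498] [0.071 0.052] closed dir deg -117.6
```

```bash
cat >> h.py <<'E'
def grasp_tcp(g,R): return np.array(g)+R.as_matrix()[:,2]*.0187
def pick(c,ang,th=45,off=.01,z=.03,back=0):
    a=np.radians(ang); R=Rt(a+np.pi,np.radians(th),-1)
    g=np.r_[c+off*np.array([np.cos(a),np.sin(a)]),z]-back*R.as_matrix()[:,2]
    return grasp_tcp(g,R),R
E
python3 - <<'E'
from h import *
st()
inc([.40,-.36,.28],down(np.radians(-27.6)))
p,R=pick(np.array([.4179,-.3164]),-117.6,back=.12); print(p,R.as_matrix().round(2))
inc(p,R,(np.array([.40,-.36,.28]),down(np.radians(-27.6))))
E
```

```text
30.35 [0.5615 0.2709 0.2856] yaw -93.0 q [-1.22  0.34  0.94  1.45 -0.27  1.5  -1.91] w 0.0525 0.0
d [-0.3194  1.5965  0.0163] r [-1.000e-04  8.000e-04 -3.636e-01] rows>= 15.6
[ 0.38008118 -0.38874072  0.10162992] [[ 0.33  0.89  0.33]
 [ 0.63 -0.46  0.63]
 [ 0.71  0.   -0.71]]
d [-0.0867 -0.0108  0.4459] r [ 0.    0.25 -0.  ] rows>= 6.3
```

Call:
{"method": "apply_moves", "body": {
  "increments": [
    {"dx": -0.02, "dy": 0.09, "dz": 0, "rx": 0, "ry": 0, "rz": -0.022, "gripper": 1},
    {"dx": -0.04, "dy": 0.19, "dz": 0, "rx": 0, "ry": 0, "rz": -0.045, "gripper": 1},
    {"dx": -0.06, "dy": 0.29, "dz": 0, "rx": 0, "ry": 0, "rz": -0.07, "gripper": 1},
    {"dx": -0.08, "dy": 0.39, "dz": 0, "rx": 0, "ry": 0, "rz": -0.09, "gripper": 1},
    {"dx": -0.1, "dy": 0.49, "dz": 0, "rx": 0, "ry": 0, "rz": -0.11, "gripper": 1},
    {"dx": -0.12, "dy": 0.59, "dz": 0, "rx": 0, "ry": 0, "rz": -0.14, "gripper": 1},
    {"dx": -0.14, "dy": 0.69, "dz": 0, "rx": 0, "ry": 0, "rz": -0.16, "gripper": 1},
    {"dx": -0.16, "dy": 0.79, "dz": 0, "rx": 0, "ry": 0, "rz": -0.18, "gripper": 1}
  ]
}}

```text
time_s: 31.02
ee_pos: [0.4799, -0.0426, 0.2855]
tool_rot: [-3.037, -0.802, 0.004]
ft_force: [0.6, 0.4, 0.7]
width: 0.086
finger_force: 0.0
```

```bash
python3 - <<'E'
from h import *
st()
inc([.40,-.36,.28],down(np.radians(-27.6)))
E
```

```text
31.0167 [ 0.4799 -0.0426  0.2855] yaw -60.4 q [-1.14 -0.21  1.04  1.78  0.18  1.47 -1.18] w 0.086 0.0
d [-0.5656  0.5913  0.0144] r [-0.0005  0.0006 -0.1822] rows>= 7.9
```

Call:
{"method": "apply_moves", "body": {
  "increments": [
    {"dx": -0.07, "dy": 0.07, "dz": 0, "rx": 0, "ry": 0, "rz": -0.022, "gripper": 1},
    {"dx": -0.14, "dy": 0.145, "dz": 0, "rx": 0, "ry": 0, "rz": -0.045, "gripper": 1},
    {"dx": -0.21, "dy": 0.22, "dz": 0, "rx": 0, "ry": 0, "rz": -0.07, "gripper": 1},
    {"dx": -0.28, "dy": 0.295, "dz": 0, "rx": 0, "ry": 0, "rz": -0.09, "gripper": 1},
    {"dx": -0.35, "dy": 0.37, "dz": 0, "rx": 0, "ry": 0, "rz": -0.115, "gripper": 1},
    {"dx": -0.42, "dy": 0.445, "dz": 0, "rx": 0, "ry": 0, "rz": -0.14, "gripper": 1},
    {"dx": -0.49, "dy": 0.52, "dz": 0, "rx": 0, "ry": 0, "rz": -0.16, "gripper": 1},
    {"dx": -0.565, "dy": 0.59, "dz": 0, "rx": 0, "ry": 0, "rz": -0.182, "gripper": 1}
  ]
}}

```text
time_s: 31.68
ee_pos: [0.4103, -0.3206, 0.287]
tool_rot: [-2.713, -1.58, -0.001]
ft_force: [-0.1, 0.5, 0.5]
width: 0.0868
finger_force: 0.0
```

```bash
python3 - <<'E'
from h import *
st()
p,R=pick(np.array([.4179,-.3164]),-117.6,back=.14); inc(p,R)
E
```

```text
31.6833 [ 0.4103 -0.3206  0.287 ] yaw -29.6 q [-0.61 -0.02  1.23  1.7   0.02  1.45  0.1 ] w 0.0868 0.0
d [-0.2216  0.0201  0.4277] r [ 0.0038  0.2494 -0.0105] rows>= 6.3
```

Call:
{"method": "apply_moves", "body": {
  "increments": [
    {"dx": 0, "dy": 0, "dz": 0, "rx": 0, "ry": 0, "rz": 0, "gripper": 1},
    {"dx": 0, "dy": 0, "dz": 0, "rx": 0, "ry": 0, "rz": 0, "gripper": 1},
    {"dx": 0, "dy": 0, "dz": 0, "rx": 0, "ry": 0, "rz": 0, "gripper": 1}
  ]
}}

```text
time_s: 31.93
ee_pos: [0.4105, -0.3193, 0.2871]
tool_rot: [-2.717, -1.574, 0.002]
ft_force: [0.1, 1.1, 1.3]
width: 0.0867
finger_force: 0.0
```

```bash
python3 - <<'E'
from h import *
st()
p,R=pick(np.array([.4179,-.3164]),-117.6,back=.14); inc(p,R)
E
```

```text
31.9333 [ 0.4105 -0.3193  0.2871] yaw -29.8 q [-0.62 -0.02  1.23  1.7   0.02  1.45  0.09] w 0.0867 0.0
d [-0.2237  0.0228  0.4283] r [ 0.0041  0.25   -0.0121] rows>= 6.3
```

Call:
{"method": "apply_moves", "body": {
  "increments": [
    {"dx": -0.03, "dy": 0, "dz": 0.04, "rx": 0, "ry": 0.03, "rz": 0, "gripper": 1},
    {"dx": -0.06, "dy": 0.01, "dz": 0.08, "rx": 0, "ry": 0.06, "rz": 0, "gripper": 1},
    {"dx": -0.09, "dy": 0.01, "dz": 0.12, "rx": 0, "ry": 0.09, "rz": 0, "gripper": 1},
    {"dx": -0.12, "dy": 0.01, "dz": 0.16, "rx": 0, "ry": 0.12, "rz": 0, "gripper": 1}
  ]
}}

```text
time_s: 32.27
ee_pos: [0.3937, -0.3601, 0.2252]
tool_rot: [-2.517, -1.471, -0.476]
ft_force: [-0.3, 0.7, 0.2]
width: 0.0867
finger_force: 0.0
```

```bash
python3 - <<'E'
from h import *
st()
p,R=pick(np.array([.4179,-.3164]),-117.6,back=.14); inc(p,R)
E
```

```text
32.2667 [ 0.3937 -0.3601  0.2252] yaw -29.4 q [-0.03  0.33  1.16  1.7  -0.6   1.56  0.71] w 0.0867 0.0
d [-0.2063  0.0064  0.2129] r [ 0.0056  0.1311 -0.0083] rows>= 3.3
```

Call:
{"method": "apply_moves", "body": {
  "increments": [
    {"dx": -0.05, "dy": 0, "dz": 0.05, "rx": 0, "ry": 0.03, "rz": 0, "gripper": 1},
    {"dx": -0.1, "dy": 0, "dz": 0.1, "rx": 0, "ry": 0.06, "rz": 0, "gripper": 1},
    {"dx": -0.15, "dy": 0.004, "dz": 0.15, "rx": 0.003, "ry": 0.09, "rz": 0, "gripper": 1},
    {"dx": -0.19, "dy": 0.006, "dz": 0.19, "rx": 0.005, "ry": 0.12, "rz": -0.006, "gripper": 1},
    {"dx": -0.206, "dy": 0.006, "dz": 0.21, "rx": 0.0056, "ry": 0.131, "rz": -0.008, "gripper": 1},
    {"dx": -0.206, "dy": 0.006, "dz": 0.21, "rx": 0.0056, "ry": 0.131, "rz": -0.008, "gripper": 1},
    {"dx": -0.206, "dy": 0.006, "dz": 0.21, "rx": 0.0056, "ry": 0.131, "rz": -0.008, "gripper": 1}
  ]
}}

```text
time_s: 32.85
ee_pos: [0.3707, -0.4026, 0.117]
tool_rot: [-2.219, -1.332, -0.909]
ft_force: [-0.3, 0.6, 0.9]
width: 0.0869
finger_force: 0.0
```

```bash
python3 - <<'E'
from h import *
st()
o=cups()
p,R=pick(np.array([.4179,-.3164]),-117.6,back=.05); inc(p,R)
p,R=pick(np.array([.4179,-.3164]),-117.6,back=.0); inc(p,R)
q,d=read_camera('wrist'); cv2.imwrite('pics/w5.png',q[:,:,::-1])
E
```

```text
32.85 [ 0.3707 -0.4026  0.117 ] yaw -27.9 q [ 0.53  0.72  0.88  1.6  -0.95  1.82  1.12] w 0.0869 0.0
442 0.05 [ 0.6428 -0.3011] mean [ 0.6423 -0.3008  0.05  ] [0.051 0.073] closed dir deg -86.4
455 0.0499 [ 0.5411 -0.3801] mean [ 0.5407 -0.3794  0.0499] [0.071 0.052] closed dir deg -116.9
459 0.0497 [ 0.4174 -0.3164] mean [ 0.417  -0.3166  0.0497] [0.07 0.05] closed dir deg -118.7
d [0.0003 0.0024 0.2339] r [ 0.0005  0.0019 -0.0015] rows>= 2.2
d [0.0011 0.0022 0.3589] r [ 0.0005  0.0019 -0.0015] rows>= 3.4
```

View pics/w5.png

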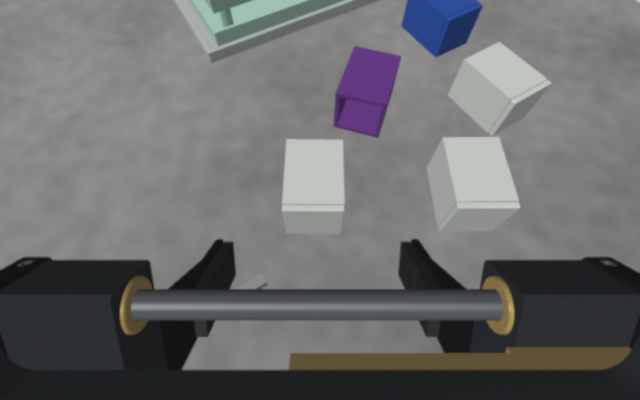

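Call:
{"method": "apply_moves", "body": {
  "increments": [
    {"dx": 0.001, "dy": 0.002, "dz": 0.1, "rx": 0, "ry": 0.002, "rz": -0.001, "gripper": 1},
    {"dx": 0.001, "dy": 0.002, "dz": 0.2, "rx": 0, "ry": 0.002, "rz": -0.001, "gripper": 1},
    {"dx": 0.001, "dy": 0.002, "dz": 0.28, "rx": 0, "ry": 0.002, "rz": -0.001, "gripper": 1},
    {"dx": 0.001, "dy": 0.002, "dz": 0.34, "rx": 0, "ry": 0.002, "rz": -0.001, "gripper": 1},
    {"dx": 0.001, "dy": 0.002, "dz": 0.357, "rx": 0, "ry": 0.002, "rz": -0.001, "gripper": 1},
    {"dx": 0.001, "dy": 0.002, "dz": 0.357, "rx": 0, "ry": 0.002, "rz": -0.001, "gripper": 1},
    {"dx": 0.001, "dy": 0.002, "dz": 0.357, "rx": 0, "ry": 0.002, "rz": -0.001, "gripper": 1}
  ]
}}

```text
time_s: 33.53
ee_pos: [0.4186, -0.3161, 0.0184]
tool_rot: [-2.215, -1.339, -0.918]
ft_force: [-0.7, -0.3, 1.0]
width: 0.0872
finger_force: 0.0
```

```bash
python3 - <<'E'
from h import *
st()
p,R=pick(np.array([.4176,-.3164]),-118,back=.0); inc(p,R)
E
```

```text
33.5333 [ 0.4186 -0.3161  0.0184] yaw -27.8 q [ 0.4   0.75  0.82  1.79 -1.05  1.61  1.17] w 0.0872 0.0
d [ 0.0015 -0.0018  0.0074] r [-0.0003  0.0004  0.0014] rows>= 0.1
```

Call:
{"method": "apply_moves", "body": {
  "increments": [
    {"dx": 0, "dy": 0, "dz": 0.004, "rx": 0, "ry": 0, "rz": 0, "gripper": 0},
    {"dx": 0, "dy": 0, "dz": 0.004, "rx": 0, "ry": 0, "rz": 0, "gripper": 0},
    {"dx": 0, "dy": 0, "dz": 0.004, "rx": 0, "ry": 0, "rz": 0, "gripper": 0},
    {"dx": 0, "dy": 0, "dz": 0.004, "rx": 0, "ry": 0, "rz": 0, "gripper": 0},
    {"dx": 0, "dy": 0, "dz": 0.004, "rx": 0, "ry": 0, "rz": 0, "gripper": 0},
    {"dx": 0, "dy": 0, "dz": 0.004, "rx": 0, "ry": 0, "rz": 0, "gripper": 0},
    {"dx": 0, "dy": 0, "dz": 0.004, "rx": 0, "ry": 0, "rz": 0, "gripper": 0},
    {"dx": 0, "dy": 0, "dz": 0.004, "rx": 0, "ry": 0, "rz": 0, "gripper": 0}
  ],
  "squeeze": 25
}}

```text
time_s: 34.2
ee_pos: [0.4175, -0.3147, 0.0153]
tool_rot: [-2.215, -1.333, -0.917]
ft_force: [-2.6, 0.2, 1.4]
width: 0.0498
finger_force: 25.0
```

Call:
{"method": "apply_moves", "body": {
  "increments": [
    {"dx": 0, "dy": 0, "dz": 0, "rx": 0, "ry": 0, "rz": 0, "gripper": 0},
    {"dx": 0, "dy": 0, "dz": 0, "rx": 0, "ry": 0, "rz": 0, "gripper": 0},
    {"dx": 0, "dy": 0, "dz": 0, "rx": 0, "ry": 0, "rz": 0, "gripper": 0}
  ]
}}

```text
time_s: 34.45
ee_pos: [0.4178, -0.3147, 0.0153]
tool_rot: [-2.215, -1.333, -0.917]
ft_force: [-2.0, -0.0, 2.9]
width: 0.0495
finger_force: 25.0
```

```bash
cat >> h.py <<'E'
import json
def cup_in_tool(ang,c):
    "store cup pose (lying, centre c z .025, closed dir ang) in the tool frame"
    p,R=pose(); y=R.as_matrix()[:,1]; a=np.arctan2(y[1],y[0])-np.pi/2  # closed dir from fingers
    print('closed dir by fingers',np.degrees(a).round(1))
    z=np.array([np.cos(a),np.sin(a),0]); x=np.array([0,0,1.]); 
    u=p+R.as_matrix()[:,2]*-.0187; l=np.dot(np.r_[c,0]-u*[1,1,0],z)  # along axis
    cc=np.r_[(u+z*l)[:2],.025]
    Rc=Ro.from_matrix(np.c_[x,np.cross(z,x),z])
    t=R.inv().apply(cc-p); json.dump([t.tolist(),(R.inv()*Rc).as_quat().tolist()],open('cup.json','w')); print('cup centre in tool',t.round(4),'along',round(l,4))
def place(k,dz,place_c=(.5075,.1238),yaw=2.0):
    "tool pose for cup held, over pocket k, centre dz above floor+35"
    t,q=json.load(open('cup.json')); t=np.array(t);Rtc=Ro.from_quat(q); w=np.radians(yaw)
    ey=np.array([-np.sin(w),np.cos(w),0]); P=np.r_[place_c,.122]+ey*.082*(2-k)+[0,0,.035+dz]
    # cup z up, cup y axis (finger axis) -> deck x
    R0=Rtc.inv(); best=None
    for s in range(4):
        b=w+s*np.pi/2; Rc=Ro.from_matrix(np.c_[[np.cos(b),np.sin(b),0],[-np.sin(b),np.cos(b),0],[0,0,1.]])
        R=Rc*R0; yt=R.as_matrix()[:,1]; zt=R.as_matrix()[:,2]
        if zt@ey<-.5: best=R
    return P-best.apply(t),best
E
python3 - <<'E'
from h import *
st(); cup_in_tool(-118,np.array([.4174,-.3164]))
for k in (3,2,1):
    p,R=place(k,.06); print(p,R.as_matrix().round(2))
p,d=read_camera('top')
for r in pinpoint('top','pocket_1'): print(round(r['confidence'],2),onz('top',np.array(r['at'])*[640,400],.122).round(4))
E
```

```text
34.45 [ 0.4178 -0.3147  0.0153] yaw -27.9 q [ 0.4   0.75  0.81  1.8  -1.05  1.61  1.17] w 0.0495 25.0
closed dir by fingers -117.9
cup centre in tool [ 0.0056  0.     -0.0081] along -0.0115
[0.51068851 0.03215816 0.21529034] [[-0.02  1.    0.02]
 [ 0.71  0.03 -0.71]
 [-0.71  0.   -0.71]]
[0.50782675 0.11410821 0.21529034] [[-0.02  1.    0.02]
 [ 0.71  0.03 -0.71]
 [-0.71  0.   -0.71]]
[0.50496499 0.19605825 0.21529034] [[-0.02  1.    0.02]
 [ 0.71  0.03 -0.71]
 [-0.71  0.   -0.71]]
0.93 [[0.4977 0.1189 0.122 ]]
0.89 [[0.5016 0.046  0.122 ]]
0.78 [[0.5112 0.1998 0.122 ]]
0.17 [[0.7183 0.0443 0.122 ]]
```

```bash
python3 - <<'E'
from h import *
p0,R0=pose(); p1=p0+[0,0,.2]
inc(p1,R0); p,R=place(3,.12); inc(p,R,(p1,R0))
E
```

```text
d [ 3.535e-01 -3.000e-04 -3.536e-01] r [0. 0. 0.] rows>= 4.8
d [ 0.7244 -0.2006  0.5127] r [-2.000e-04 -4.877e-01 -1.838e-01] rows>= 13.1
```

Call:
{"method": "apply_moves", "body": {
  "increments": [
    {"dx": 0.03, "dy": 0, "dz": -0.03, "rx": 0, "ry": 0, "rz": 0, "gripper": 0},
    {"dx": 0.08, "dy": 0, "dz": -0.08, "rx": 0, "ry": 0, "rz": 0, "gripper": 0},
    {"dx": 0.14, "dy": 0, "dz": -0.14, "rx": 0, "ry": 0, "rz": 0, "gripper": 0},
    {"dx": 0.2, "dy": 0, "dz": -0.2, "rx": 0, "ry": 0, "rz": 0, "gripper": 0},
    {"dx": 0.26, "dy": 0, "dz": -0.26, "rx": 0, "ry": 0, "rz": 0, "gripper": 0},
    {"dx": 0.31, "dy": 0, "dz": -0.31, "rx": 0, "ry": 0, "rz": 0, "gripper": 0},
    {"dx": 0.354, "dy": 0, "dz": -0.354, "rx": 0, "ry": 0, "rz": 0, "gripper": 0},
    {"dx": 0.354, "dy": 0, "dz": -0.354, "rx": 0, "ry": 0, "rz": 0, "gripper": 0}
  ]
}}

```text
time_s: 35.22
ee_pos: [0.4195, -0.3164, 0.2203]
tool_rot: [-2.218, -1.341, -0.923]
ft_force: [-0.4, -0.1, -1.3]
width: 0.0498
finger_force: 25.0
```

```bash
python3 - <<'E'
from h import *
st(); p,R=place(3,.12); inc(p,R)
E
```

```text
35.2167 [ 0.4195 -0.3164  0.2203] yaw -27.9 q [ 0.3   0.47  0.95  1.69 -0.91  1.81  0.9 ] w 0.0498 25.0
d [ 0.719  -0.2047  0.5207] r [ 0.0027 -0.4866 -0.1836] rows>= 13.1
```

Call:
{"method": "apply_moves", "body": {
  "increments": [
    {"dx": 0.04, "dy": -0.01, "dz": 0.01, "rx": 0, "ry": -0.035, "rz": -0.013, "gripper": 0},
    {"dx": 0.08, "dy": -0.03, "dz": 0.03, "rx": 0, "ry": -0.07, "rz": -0.026, "gripper": 0},
    {"dx": 0.12, "dy": -0.04, "dz": 0.06, "rx": 0, "ry": -0.105, "rz": -0.039, "gripper": 0},
    {"dx": 0.17, "dy": -0.05, "dz": 0.1, "rx": 0, "ry": -0.14, "rz": -0.052, "gripper": 0},
    {"dx": 0.22, "dy": -0.07, "dz": 0.14, "rx": 0, "ry": -0.175, "rz": -0.065, "gripper": 0},
    {"dx": 0.28, "dy": -0.08, "dz": 0.18, "rx": 0, "ry": -0.21, "rz": -0.078, "gripper": 0},
    {"dx": 0.34, "dy": -0.1, "dz": 0.23, "rx": 0, "ry": -0.245, "rz": -0.091, "gripper": 0}
  ]
}}

```text
time_s: 35.8
ee_pos: [0.4593, -0.1527, 0.2489]
tool_rot: [2.408, 1.895, 0.137]
ft_force: [1.7, 0.5, -3.2]
width: 0.0496
finger_force: 25.0
```

```bash
python3 - <<'E'
from h import *
st(); p,R=place(3,.12); print(p);inc(p,R)
E
```

```text
35.8 [ 0.4593 -0.1527  0.2489] yaw -13.7 q [-0.45 -0.2   0.65  1.91  0.11  1.28 -0.06] w 0.0496 25.0
[0.51068851 0.03215816 0.27529034]
d [ 0.4807  0.0228 -0.0521] r [ 0.0013 -0.2509 -0.0964] rows>= 6.8
```

Call:
{"method": "apply_moves", "body": {
  "increments": [
    {"dx": 0.06, "dy": 0, "dz": -0.03, "rx": 0, "ry": -0.033, "rz": -0.013, "gripper": 0},
    {"dx": 0.12, "dy": 0, "dz": -0.05, "rx": 0, "ry": -0.066, "rz": -0.026, "gripper": 0},
    {"dx": 0.19, "dy": 0.01, "dz": -0.06, "rx": 0, "ry": -0.1, "rz": -0.038, "gripper": 0},
    {"dx": 0.26, "dy": 0.01, "dz": -0.06, "rx": 0, "ry": -0.133, "rz": -0.051, "gripper": 0},
    {"dx": 0.33, "dy": 0.02, "dz": -0.06, "rx": 0, "ry": -0.167, "rz": -0.064, "gripper": 0},
    {"dx": 0.4, "dy": 0.02, "dz": -0.055, "rx": 0, "ry": -0.2, "rz": -0.077, "gripper": 0},
    {"dx": 0.45, "dy": 0.02, "dz": -0.052, "rx": 0, "ry": -0.23, "rz": -0.088, "gripper": 0},
    {"dx": 0.48, "dy": 0.023, "dz": -0.052, "rx": 0.001, "ry": -0.251, "rz": -0.096, "gripper": 0}
  ]
}}

```text
time_s: 36.47
ee_pos: [0.5093, 0.0368, 0.2701]
tool_rot: [1.717, 1.8, -0.722]
ft_force: [-0.4, 0.6, -2.4]
width: 0.0497
finger_force: 25.0
```

Call:
{"method": "apply_moves", "body": {
  "increments": [
    {"dx": 0, "dy": 0, "dz": 0, "rx": 0, "ry": 0, "rz": 0, "gripper": 0},
    {"dx": 0, "dy": 0, "dz": 0, "rx": 0, "ry": 0, "rz": 0, "gripper": 0},
    {"dx": 0, "dy": 0, "dz": 0, "rx": 0, "ry": 0, "rz": 0, "gripper": 0},
    {"dx": 0, "dy": 0, "dz": 0, "rx": 0, "ry": 0, "rz": 0, "gripper": 0}
  ]
}}

```text
time_s: 36.8
ee_pos: [0.5096, 0.0294, 0.2736]
tool_rot: [1.732, 1.789, -0.719]
ft_force: [-0.4, -0.7, -1.3]
width: 0.0501
finger_force: 25.0
```

```bash
python3 - <<'E'
from h import *
st(); p,R=place(3,.03); inc(p,R);p,R=place(3,.0); inc(p,R)
q,d=read_camera('wrist'); cv2.imwrite('pics/w6.png',q[:,:,::-1])
E
```

```text
36.8 [0.5096 0.0294 0.2736] yaw 1.7 q [-0.73  0.21  0.19  1.71  0.62  1.65 -0.59] w 0.0501 25.0
d [0.1604 0.0042 0.152 ] r [-0.0022 -0.0014  0.0003] rows>= 2.1
d [0.2132 0.0046 0.2052] r [-0.0022 -0.0014  0.0003] rows>= 2.8
```

View pics/w6.png

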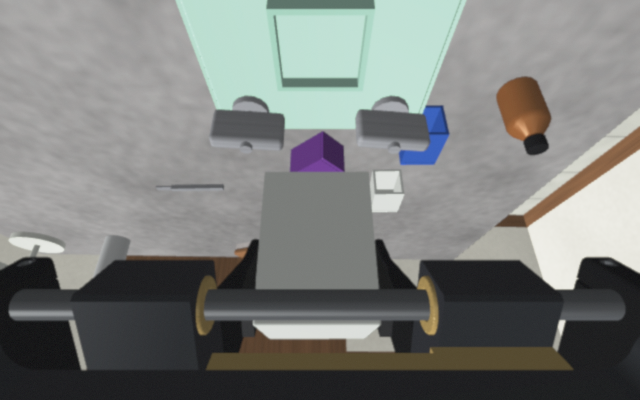

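Call:
{"method": "apply_moves", "body": {
  "increments": [
    {"dx": 0.05, "dy": 0.002, "dz": 0.05, "rx": -0.001, "ry": -0.001, "rz": 0, "gripper": 0},
    {"dx": 0.1, "dy": 0.004, "dz": 0.09, "rx": -0.002, "ry": -0.001, "rz": 0, "gripper": 0},
    {"dx": 0.14, "dy": 0.004, "dz": 0.13, "rx": -0.002, "ry": -0.001, "rz": 0, "gripper": 0},
    {"dx": 0.16, "dy": 0.004, "dz": 0.152, "rx": -0.002, "ry": -0.001, "rz": 0, "gripper": 0},
    {"dx": 0.16, "dy": 0.004, "dz": 0.152, "rx": -0.002, "ry": -0.001, "rz": 0, "gripper": 0},
    {"dx": 0.16, "dy": 0.004, "dz": 0.152, "rx": -0.002, "ry": -0.001, "rz": 0, "gripper": 0},
    {"dx": 0.16, "dy": 0.004, "dz": 0.152, "rx": -0.002, "ry": -0.001, "rz": 0, "gripper": 0}
  ]
}}

```text
time_s: 37.43
ee_pos: [0.5116, 0.0333, 0.1867]
tool_rot: [1.724, 1.787, -0.712]
ft_force: [-0.6, 0.1, -1.8]
width: 0.0496
finger_force: 25.0
```

```bash
python3 - <<'E'
from h import *
st(); p,R=place(3,.015); inc(p,R);p,R=place(3,.0); inc(p,R); print(sense()['ft_force'])
q,d=read_camera('scene'); cv2.imwrite('pics/s6.png',cv2.resize(q[150:290,270:450,::-1],None,fx=4,fy=4,interpolation=cv2.INTER_CUBIC))
E
```

```text
37.4333 [0.5116 0.0333 0.1867] yaw 2.1 q [-0.73  0.29  0.18  1.8   0.61  1.51 -0.69] w 0.0496 25.0
d [ 0.0271 -0.0023  0.031 ] r [ 0.0007 -0.0004  0.0003] rows>= 0.4
d [ 0.0536 -0.0024  0.0576] r [ 0.0007 -0.0004  0.0003] rows>= 0.8
[-0.55950475  0.12795603 -1.78854958]
```

View pics/s6.png

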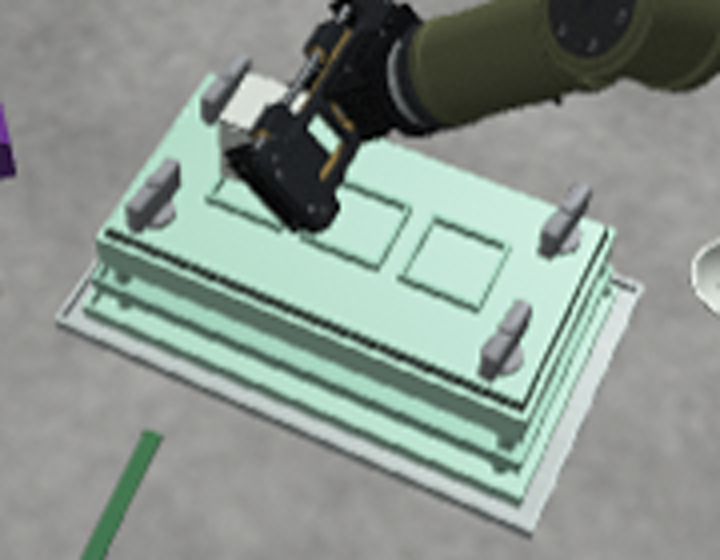

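Call:
{"method": "apply_moves", "body": {
  "increments": [
    {"dx": 0.015, "dy": -0.002, "dz": 0.018, "rx": 0, "ry": 0, "rz": 0, "gripper": 0},
    {"dx": 0.03, "dy": -0.002, "dz": 0.034, "rx": 0, "ry": 0, "rz": 0, "gripper": 0},
    {"dx": 0.04, "dy": -0.002, "dz": 0.045, "rx": 0, "ry": 0, "rz": 0, "gripper": 0},
    {"dx": 0.05, "dy": -0.002, "dz": 0.054, "rx": 0, "ry": 0, "rz": 0, "gripper": 0},
    {"dx": 0.05, "dy": -0.002, "dz": 0.054, "rx": 0, "ry": 0, "rz": 0, "gripper": 0},
    {"dx": 0.05, "dy": -0.002, "dz": 0.054, "rx": 0, "ry": 0, "rz": 0, "gripper": 0}
  ]
}}

```text
time_s: 37.98
ee_pos: [0.5098, 0.0324, 0.1553]
tool_rot: [1.722, 1.789, -0.716]
ft_force: [-0.5, -0.1, -0.7]
width: 0.0499
finger_force: 25.0
```

```bash
python3 - <<'E'
from h import *
st(); p,R=place(3,.0); inc(p,R); print(p-pose()[0],sense()['ft_force'])
E
```

```text
37.9833 [0.5098 0.0324 0.1553] yaw 2.1 q [-0.73  0.32  0.18  1.83  0.61  1.47 -0.72] w 0.0499 25.0
d [-0.0004  0.0022  0.0005] r [0.0002 0.0001 0.0013] rows>= 0.0
[ 8.84383382e-04 -2.20641348e-04 -1.87489767e-05] [-0.46738189 -0.07653229 -0.72653044]
```

Call:
{"method": "apply_moves", "body": {
  "increments": [
    {"dx": 0.003, "dy": 0.002, "dz": 0.003, "rx": 0, "ry": 0, "rz": 0, "gripper": 0},
    {"dx": 0.005, "dy": 0.002, "dz": 0.005, "rx": 0, "ry": 0, "rz": 0, "gripper": 0},
    {"dx": 0.005, "dy": 0.002, "dz": 0.005, "rx": 0, "ry": 0, "rz": 0, "gripper": 0}
  ]
}}

```text
time_s: 38.23
ee_pos: [0.511, 0.0326, 0.1539]
tool_rot: [1.722, 1.788, -0.715]
ft_force: [-2.9, 1.2, 5.2]
width: 0.0496
finger_force: 25.0
```

```bash
python3 - <<'E'
from h import *
st(); p,R=place(3,.0); print(p-pose()[0],sense()['ft_force'])
E
```

```text
38.2333 [0.511  0.0326 0.1539] yaw 2.1 q [-0.73  0.33  0.18  1.83  0.61  1.46 -0.73] w 0.0496 25.0
[-0.00027517 -0.00042376  0.0013539 ] [-2.89191753  1.24797787  5.15372985]
```

Call:
{"method": "apply_moves", "body": {
  "increments": [
    {"dx": 0, "dy": 0, "dz": 0, "rx": 0, "ry": 0, "rz": 0, "gripper": 0.85},
    {"dx": 0, "dy": 0, "dz": 0, "rx": 0, "ry": 0, "rz": 0, "gripper": 0.85},
    {"dx": 0, "dy": 0, "dz": 0, "rx": 0, "ry": 0, "rz": 0, "gripper": 0.85},
    {"dx": 0, "dy": 0, "dz": 0, "rx": 0, "ry": 0, "rz": 0, "gripper": 0.85},
    {"dx": 0, "dy": 0, "dz": -0.05, "rx": 0, "ry": 0, "rz": 0, "gripper": 0.85},
    {"dx": 0, "dy": 0, "dz": -0.14, "rx": 0, "ry": 0, "rz": 0, "gripper": 0.85},
    {"dx": 0, "dy": 0, "dz": -0.24, "rx": 0, "ry": 0, "rz": 0, "gripper": 0.85},
    {"dx": 0, "dy": 0, "dz": -0.34, "rx": 0, "ry": 0, "rz": 0, "gripper": 0.85}
  ]
}}

```text
time_s: 38.9
ee_pos: [0.5069, 0.1288, 0.25]
tool_rot: [1.723, 1.789, -0.717]
ft_force: [1.0, 0.2, -0.3]
width: 0.0737
finger_force: 0.0
```

```bash
cat >> h.py <<'E'
def standing():
    p,d=read_camera('top'); c=cloud('top',np.ones(d.shape,bool),np.where(d>0,d,1e-6)).reshape(400,640,3)
    f=p.astype(int); m=(f.min(2)>95)&(f.max(2)-f.min(2)<30)&(c[:,:,2]>.185)&(c[:,:,2]<.2)&(c[:,:,1]>-.03)&(c[:,:,1]<.27)&(abs(c[:,:,0]-.51)<.06)
    n,l=cv2.connectedComponents(m.astype(np.uint8))
    for i in range(1,n):
        t=c[l==i]
        if len(t)<80: continue
        (cc,wh,an)=cv2.minAreaRect(t[:,:2].astype(np.float32)); print('standing',len(t),t[:,2].mean().round(4),t[:,2].std().round(4),np.round(cc,4),np.round(wh,3),round(an,1))
E
python3 - <<'E'
from h import *
st(); standing(); o=cups()
w=np.radians(2); ey=np.array([-np.sin(w),np.cos(w)])
for k in (1,2,3): print(k,np.array([.5075,.1238])+ey*.082*(2-k))
for c,a in o[1:2]:
    p,R=pick(c,a,back=.14); print(p); inc(p,R)
    inc([.47,-.2,.3],down(a*np.pi/180+np.pi/2))
E
```

```text
38.9 [0.5069 0.1288 0.25  ] yaw 2.1 q [-0.82  0.33  0.14  1.61  0.56  1.71 -0.7 ] w 0.0737 0.0
standing 412 0.192 0.002 [0.5137 0.0408] [0.05  0.049] 0.8
437 0.05 [ 0.6471 -0.334 ] mean [ 0.6465 -0.3336  0.05  ] [0.051 0.07 ] closed dir deg -86.8
457 0.0496 [ 0.5414 -0.3807] mean [ 0.5406 -0.3793  0.0496] [0.072 0.052] closed dir deg -117.9
1 [0.50463824 0.20575005]
2 [0.5075 0.1238]
3 [0.51036176 0.04184995]
[ 0.49670354 -0.46541945  0.11577205]
d [-0.8272 -0.0985  1.2945] r [0.0008 0.4847 0.187 ] rows>= 14.8
d [-0.6766 -0.1337  0.4989] r [0.067  0.2415 0.1597] rows>= 8.2
```

Call:
{"method": "apply_moves", "body": {
  "increments": [
    {"dx": -0.07, "dy": 0, "dz": -0.07, "rx": 0, "ry": 0.01, "rz": 0.005, "gripper": 1},
    {"dx": -0.15, "dy": -0.01, "dz": -0.1, "rx": 0.01, "ry": 0.04, "rz": 0.025, "gripper": 1},
    {"dx": -0.23, "dy": -0.03, "dz": -0.06, "rx": 0.02, "ry": 0.07, "rz": 0.045, "gripper": 1},
    {"dx": -0.3, "dy": -0.05, "dz": 0.0, "rx": 0.028, "ry": 0.1, "rz": 0.066, "gripper": 1},
    {"dx": -0.38, "dy": -0.07, "dz": 0.07, "rx": 0.036, "ry": 0.13, "rz": 0.086, "gripper": 1},
    {"dx": -0.44, "dy": -0.085, "dz": 0.15, "rx": 0.044, "ry": 0.16, "rz": 0.106, "gripper": 1},
    {"dx": -0.5, "dy": -0.1, "dz": 0.23, "rx": 0.052, "ry": 0.19, "rz": 0.125, "gripper": 1},
    {"dx": -0.56, "dy": -0.11, "dz": 0.31, "rx": 0.06, "ry": 0.217, "rz": 0.144, "gripper": 1}
  ]
}}

```text
time_s: 39.67
ee_pos: [0.4716, -0.1222, 0.3201]
tool_rot: [2.609, 1.64, -0.087]
ft_force: [1.2, -0.6, -0.7]
width: 0.087
finger_force: 0.0
```

```bash
python3 - <<'E'
from h import *
st()
p,R=pick(np.array([.5412,-.380]),-117.8,back=.14); inc(p,R)
E
```

```text
39.6667 [ 0.4716 -0.1222  0.3201] yaw -25.7 q [-0.4  -0.09  0.51  1.7   0.12  1.53 -0.35] w 0.087 0.0
d [-0.7013  0.4165  0.5768] r [0.002  0.2751 0.0138] rows>= 9.6
```

Call:
{"method": "apply_moves", "body": {
  "increments": [
    {"dx": -0.07, "dy": 0.045, "dz": 0.03, "rx": 0, "ry": 0.027, "rz": 0.001, "gripper": 1},
    {"dx": -0.14, "dy": 0.09, "dz": 0.07, "rx": 0, "ry": 0.055, "rz": 0.002, "gripper": 1},
    {"dx": -0.21, "dy": 0.13, "dz": 0.11, "rx": 0, "ry": 0.082, "rz": 0.004, "gripper": 1},
    {"dx": -0.28, "dy": 0.17, "dz": 0.16, "rx": 0, "ry": 0.11, "rz": 0.005, "gripper": 1},
    {"dx": -0.35, "dy": 0.21, "dz": 0.21, "rx": 0, "ry": 0.137, "rz": 0.006, "gripper": 1},
    {"dx": -0.42, "dy": 0.25, "dz": 0.27, "rx": 0, "ry": 0.165, "rz": 0.008, "gripper": 1},
    {"dx": -0.49, "dy": 0.29, "dz": 0.33, "rx": 0, "ry": 0.193, "rz": 0.01, "gripper": 1},
    {"dx": -0.56, "dy": 0.33, "dz": 0.39, "rx": 0.001, "ry": 0.22, "rz": 0.011, "gripper": 1}
  ]
}}

```text
time_s: 40.33
ee_pos: [0.492, -0.3926, 0.1843]
tool_rot: [-2.334, -1.426, -0.741]
ft_force: [1.0, 0.3, 3.3]
width: 0.0869
finger_force: 0.0
```

```bash
python3 - <<'E'
from h import *
st()
p,R=pick(np.array([.5412,-.380]),-117.8,back=.12); inc(p,R)
E
```

```text
40.3333 [ 0.492  -0.3926  0.1843] yaw -27.3 q [ 0.38  0.6   0.81  1.46 -0.88  1.7   0.8 ] w 0.0869 0.0
d [-0.2169  0.0916  0.1014] r [-0.      0.0558  0.0036] rows>= 2.5
```

Call:
{"method": "apply_moves", "body": {
  "increments": [
    {"dx": -0.07, "dy": 0.03, "dz": 0.01, "rx": 0, "ry": 0.02, "rz": 0, "gripper": 1},
    {"dx": -0.14, "dy": 0.06, "dz": 0.04, "rx": 0, "ry": 0.04, "rz": 0.001, "gripper": 1},
    {"dx": -0.19, "dy": 0.08, "dz": 0.08, "rx": 0, "ry": 0.05, "rz": 0.002, "gripper": 1},
    {"dx": -0.217, "dy": 0.092, "dz": 0.1, "rx": 0, "ry": 0.056, "rz": 0.0036, "gripper": 1},
    {"dx": -0.217, "dy": 0.092, "dz": 0.1, "rx": 0, "ry": 0.056, "rz": 0.0036, "gripper": 1},
    {"dx": -0.217, "dy": 0.092, "dz": 0.1, "rx": 0, "ry": 0.056, "rz": 0.0036, "gripper": 1},
    {"dx": -0.217, "dy": 0.092, "dz": 0.1, "rx": 0, "ry": 0.056, "rz": 0.0036, "gripper": 1}
  ]
}}

```text
time_s: 40.92
ee_pos: [0.5039, -0.4506, 0.1049]
tool_rot: [-2.216, -1.34, -0.912]
ft_force: [-0.2, 0.6, 0.3]
width: 0.087
finger_force: 0.0
```

```bash
python3 - <<'E'
from h import *
st(); c=cups()
p,R=pick(np.array([.5412,-.380]),-117.8,back=0); inc(p,R)
E
```

```text
40.9167 [ 0.5039 -0.4506  0.1049] yaw -27.7 q [ 0.61  0.86  0.7   1.29 -1.05  1.8   0.9 ] w 0.087 0.0
442 0.0499 [ 0.647  -0.3338] mean [ 0.646  -0.3335  0.0499] [0.051 0.07 ] closed dir deg -85.6
458 0.0497 [ 0.5411 -0.3802] mean [ 0.5407 -0.3791  0.0497] [0.071 0.052] closed dir deg -118.0
d [-0.0097 -0.0006  0.3036] r [-0.0003  0.0015  0.001 ] rows>= 2.9
```

Call:
{"method": "apply_moves", "body": {
  "increments": [
    {"dx": -0.009, "dy": 0, "dz": 0.08, "rx": 0, "ry": 0.001, "rz": 0.001, "gripper": 1},
    {"dx": -0.009, "dy": 0, "dz": 0.16, "rx": 0, "ry": 0.001, "rz": 0.001, "gripper": 1},
    {"dx": -0.009, "dy": 0, "dz": 0.23, "rx": 0, "ry": 0.001, "rz": 0.001, "gripper": 1},
    {"dx": -0.009, "dy": 0, "dz": 0.28, "rx": 0, "ry": 0.001, "rz": 0.001, "gripper": 1},
    {"dx": -0.009, "dy": 0, "dz": 0.3, "rx": 0, "ry": 0.001, "rz": 0.001, "gripper": 1},
    {"dx": -0.009, "dy": 0, "dz": 0.3, "rx": 0, "ry": 0.001, "rz": 0.001, "gripper": 1},
    {"dx": -0.009, "dy": 0, "dz": 0.3, "rx": 0, "ry": 0.001, "rz": 0.001, "gripper": 0},
    {"dx": -0.009, "dy": 0, "dz": 0.3, "rx": 0, "ry": 0.001, "rz": 0.001, "gripper": 0}
  ]
}}

```text
time_s: 41.63
ee_pos: [0.5418, -0.3799, 0.0181]
tool_rot: [-2.217, -1.335, -0.915]
ft_force: [-0.1, -0.9, 0.6]
width: 0.0805
finger_force: 0.0
```

Call:
{"method": "apply_moves", "body": {
  "increments": [
    {"dx": 0, "dy": 0, "dz": 0, "rx": 0, "ry": 0, "rz": 0, "gripper": 0},
    {"dx": 0, "dy": 0, "dz": 0, "rx": 0, "ry": 0, "rz": 0, "gripper": 0},
    {"dx": 0, "dy": 0, "dz": 0, "rx": 0, "ry": 0, "rz": 0, "gripper": 0},
    {"dx": 0, "dy": 0, "dz": 0, "rx": 0, "ry": 0, "rz": 0, "gripper": 0},
    {"dx": 0, "dy": 0, "dz": 0, "rx": 0, "ry": 0, "rz": 0, "gripper": 0},
    {"dx": 0, "dy": 0, "dz": 0, "rx": 0, "ry": 0, "rz": 0, "gripper": 0},
    {"dx": 0, "dy": 0, "dz": 0, "rx": 0, "ry": 0, "rz": 0, "gripper": 0},
    {"dx": 0, "dy": 0, "dz": 0, "rx": 0, "ry": 0, "rz": 0, "gripper": 0}
  ]
}}

```text
time_s: 42.3
ee_pos: [0.5415, -0.3782, 0.0164]
tool_rot: [-2.214, -1.333, -0.914]
ft_force: [-2.3, -0.3, 3.4]
width: 0.05
finger_force: 25.0
```

```bash
python3 - <<'E'
from h import *
st(); cup_in_tool(-118,np.array([.5411,-.3802])); print(sense()['ft_force'])
E
```

```text
42.3 [ 0.5415 -0.3782  0.0164] yaw -27.8 q [ 0.5   0.88  0.65  1.45 -1.1   1.63  0.94] w 0.05 25.0
closed dir by fingers -117.8
cup centre in tool [ 0.0047  0.     -0.0075] along -0.0113
[-2.27505951 -0.26277034  3.35335934]
```

Call:
{"method": "apply_moves", "body": {
  "increments": [
    {"dx": 0.03, "dy": 0, "dz": -0.03, "rx": 0, "ry": 0, "rz": 0, "gripper": 0},
    {"dx": 0.08, "dy": 0, "dz": -0.08, "rx": 0, "ry": 0, "rz": 0, "gripper": 0},
    {"dx": 0.14, "dy": 0, "dz": -0.14, "rx": 0, "ry": 0, "rz": 0, "gripper": 0},
    {"dx": 0.2, "dy": 0, "dz": -0.2, "rx": 0, "ry": 0, "rz": 0, "gripper": 0},
    {"dx": 0.26, "dy": 0, "dz": -0.26, "rx": 0, "ry": 0, "rz": 0, "gripper": 0},
    {"dx": 0.32, "dy": 0, "dz": -0.32, "rx": 0, "ry": 0, "rz": 0, "gripper": 0},
    {"dx": 0.38, "dy": 0, "dz": -0.38, "rx": 0, "ry": 0, "rz": 0, "gripper": 0},
    {"dx": 0.42, "dy": 0, "dz": -0.42, "rx": 0, "ry": 0, "rz": 0, "gripper": 0}
  ]
}}

```text
time_s: 42.97
ee_pos: [0.543, -0.3785, 0.2586]
tool_rot: [-2.216, -1.338, -0.917]
ft_force: [-0.2, -0.0, -1.3]
width: 0.0497
finger_force: 25.0
```

```bash
python3 - <<'E'
from h import *
st(); p,R=place(2,.13); p0,R0=pose(); inc(p,R); print(p)
# halfway point on straight line with half rotation
rv=(R0.inv()*R).as_rotvec(); m=p0+(p-p0)*.5; m[2]=.3; inc(m,R0*Ro.from_rotvec(rv*.5))
E
```

```text
42.9667 [ 0.543  -0.3785  0.2586] yaw -27.8 q [ 0.47  0.64  0.73  1.3  -1.02  1.87  0.68] w 0.0497 25.0
d [ 0.7914 -0.6534  0.6942] r [ 4.000e-04 -4.874e-01 -1.823e-01] rows>= 13.1
[0.5077581  0.11516088 0.28506972]
d [ 0.4454 -0.3266  0.2973] r [ 2.000e-04 -2.437e-01 -9.120e-02] rows>= 6.5
```

Call:
{"method": "apply_moves", "body": {
  "increments": [
    {"dx": 0.056, "dy": -0.041, "dz": 0.037, "rx": 0, "ry": -0.03, "rz": -0.011, "gripper": 0},
    {"dx": 0.111, "dy": -0.082, "dz": 0.074, "rx": 0, "ry": -0.061, "rz": -0.023, "gripper": 0},
    {"dx": 0.167, "dy": -0.122, "dz": 0.111, "rx": 0, "ry": -0.091, "rz": -0.034, "gripper": 0},
    {"dx": 0.223, "dy": -0.163, "dz": 0.149, "rx": 0, "ry": -0.122, "rz": -0.046, "gripper": 0},
    {"dx": 0.278, "dy": -0.204, "dz": 0.186, "rx": 0, "ry": -0.152, "rz": -0.057, "gripper": 0},
    {"dx": 0.334, "dy": -0.245, "dz": 0.223, "rx": 0, "ry": -0.183, "rz": -0.068, "gripper": 0},
    {"dx": 0.39, "dy": -0.286, "dz": 0.26, "rx": 0, "ry": -0.213, "rz": -0.08, "gripper": 0},
    {"dx": 0.445, "dy": -0.327, "dz": 0.297, "rx": 0, "ry": -0.244, "rz": -0.091, "gripper": 0}
  ]
}}

```text
time_s: 43.63
ee_pos: [0.5247, -0.1304, 0.2985]
tool_rot: [2.39, 1.9, 0.104]
ft_force: [0.4, 1.2, -2.0]
width: 0.0496
finger_force: 25.0
```

```bash
python3 - <<'E'
from h import *
st(); p,R=place(2,.13); p0,R0=pose(); inc(p,R)
E
```

```text
43.6333 [ 0.5247 -0.1304  0.2985] yaw -13.0 q [-0.49 -0.06  0.66  1.72  0.04  1.36 -0.06] w 0.0496 25.0
d [ 0.5885 -0.1823  0.013 ] r [ 0.0006 -0.2437 -0.0917] rows>= 6.5
```

Call:
{"method": "apply_moves", "body": {
  "increments": [
    {"dx": 0.073, "dy": -0.023, "dz": -0.01, "rx": 0, "ry": -0.03, "rz": -0.011, "gripper": 0},
    {"dx": 0.147, "dy": -0.046, "dz": -0.02, "rx": 0, "ry": -0.061, "rz": -0.023, "gripper": 0},
    {"dx": 0.22, "dy": -0.068, "dz": -0.02, "rx": 0, "ry": -0.091, "rz": -0.034, "gripper": 0},
    {"dx": 0.294, "dy": -0.091, "dz": -0.02, "rx": 0, "ry": -0.122, "rz": -0.046, "gripper": 0},
    {"dx": 0.368, "dy": -0.114, "dz": -0.01, "rx": 0, "ry": -0.152, "rz": -0.057, "gripper": 0},
    {"dx": 0.441, "dy": -0.137, "dz": 0, "rx": 0, "ry": -0.183, "rz": -0.069, "gripper": 0},
    {"dx": 0.515, "dy": -0.16, "dz": 0.01, "rx": 0, "ry": -0.213, "rz": -0.08, "gripper": 0},
    {"dx": 0.588, "dy": -0.182, "dz": 0.013, "rx": 0, "ry": -0.244, "rz": -0.092, "gripper": 0}
  ]
}}

```text
time_s: 44.3
ee_pos: [0.5074, 0.116, 0.2838]
tool_rot: [1.725, 1.787, -0.718]
ft_force: [0.8, -0.5, -0.7]
width: 0.0502
finger_force: 25.0
```

Call:
{"method": "apply_moves", "body": {
  "increments": [
    {"dx": 0, "dy": 0, "dz": 0, "rx": 0, "ry": 0, "rz": 0, "gripper": 0},
    {"dx": 0, "dy": 0, "dz": 0, "rx": 0, "ry": 0, "rz": 0, "gripper": 0},
    {"dx": 0, "dy": 0, "dz": 0, "rx": 0, "ry": 0, "rz": 0, "gripper": 0},
    {"dx": 0, "dy": 0, "dz": 0, "rx": 0, "ry": 0, "rz": 0, "gripper": 0},
    {"dx": 0, "dy": 0, "dz": 0, "rx": 0, "ry": 0, "rz": 0, "gripper": 0}
  ]
}}

```text
time_s: 44.72
ee_pos: [0.5083, 0.1117, 0.2848]
tool_rot: [1.733, 1.785, -0.716]
ft_force: [-0.7, 0.0, -1.1]
width: 0.05
finger_force: 25.0
```

```bash
python3 - <<'E'
from h import *
st(); p,R=place(2,.025); inc(p,R)
E
```

```text
44.7167 [0.5083 0.1117 0.2848] yaw 1.7 q [-0.88  0.29  0.24  1.59  0.56  1.74 -0.64] w 0.05 25.0
d [ 0.1907 -0.0008  0.1795] r [-0.0009 -0.0011 -0.0003] rows>= 2.5
```

Call:
{"method": "apply_moves", "body": {
  "increments": [
    {"dx": 0.055, "dy": 0, "dz": 0.05, "rx": 0, "ry": 0, "rz": 0, "gripper": 0},
    {"dx": 0.11, "dy": 0, "dz": 0.1, "rx": -0.001, "ry": -0.001, "rz": 0, "gripper": 0},
    {"dx": 0.16, "dy": 0, "dz": 0.15, "rx": -0.001, "ry": -0.001, "rz": 0, "gripper": 0},
    {"dx": 0.19, "dy": 0, "dz": 0.18, "rx": -0.001, "ry": -0.001, "rz": 0, "gripper": 0},
    {"dx": 0.19, "dy": 0, "dz": 0.18, "rx": -0.001, "ry": -0.001, "rz": 0, "gripper": 0},
    {"dx": 0.19, "dy": 0, "dz": 0.18, "rx": -0.001, "ry": -0.001, "rz": 0, "gripper": 0},
    {"dx": 0.19, "dy": 0, "dz": 0.18, "rx": -0.001, "ry": -0.001, "rz": 0, "gripper": 0},
    {"dx": 0.19, "dy": 0, "dz": 0.18, "rx": -0.001, "ry": -0.001, "rz": 0, "gripper": 0}
  ]
}}

```text
time_s: 45.38
ee_pos: [0.5085, 0.1166, 0.1806]
tool_rot: [1.726, 1.785, -0.714]
ft_force: [0.5, -0.2, -1.0]
width: 0.0499
finger_force: 25.0
```

```bash
python3 - <<'E'
from h import *
st(); p,R=place(2,.0); inc(p,R)
E
```

```text
45.3833 [0.5085 0.1166 0.1806] yaw 2.0 q [-0.88  0.38  0.23  1.69  0.54  1.58 -0.75] w 0.0499 25.0
d [ 0.0425 -0.002   0.0476] r [ 0.0009 -0.0001  0.0003] rows>= 0.6
```

Call:
{"method": "apply_moves", "body": {
  "increments": [
    {"dx": 0.014, "dy": -0.002, "dz": 0.017, "rx": 0.001, "ry": 0, "rz": 0, "gripper": 0},
    {"dx": 0.026, "dy": -0.002, "dz": 0.03, "rx": 0.001, "ry": 0, "rz": 0, "gripper": 0},
    {"dx": 0.036, "dy": -0.002, "dz": 0.04, "rx": 0.001, "ry": 0, "rz": 0, "gripper": 0},
    {"dx": 0.042, "dy": -0.002, "dz": 0.047, "rx": 0.001, "ry": 0, "rz": 0, "gripper": 0},
    {"dx": 0.045, "dy": -0.002, "dz": 0.05, "rx": 0.001, "ry": 0, "rz": 0, "gripper": 0},
    {"dx": 0.046, "dy": -0.002, "dz": 0.051, "rx": 0.001, "ry": 0, "rz": 0, "gripper": 0},
    {"dx": 0.046, "dy": -0.002, "dz": 0.051, "rx": 0.001, "ry": 0, "rz": 0, "gripper": 0}
  ]
}}

```text
time_s: 45.97
ee_pos: [0.5062, 0.1152, 0.1543]
tool_rot: [1.724, 1.782, -0.724]
ft_force: [-6.2, 1.6, 15.5]
width: 0.0497
finger_force: 25.0
```

```bash
python3 - <<'E'
from h import *
st(); p,R=place(2,.0); print(p-pose()[0],sense()['ft_force'])
E
```

```text
45.9667 [0.5062 0.1152 0.1543] yaw 1.8 q [-0.88  0.41  0.23  1.71  0.53  1.54 -0.77] w 0.0497 25.0
[ 1.55042408e-03 -5.21773716e-05  7.87782634e-04] [-6.193163    1.59434608 15.46891331]
```

Call:
{"method": "apply_moves", "body": {
  "increments": [
    {"dx": 0, "dy": 0, "dz": 0, "rx": 0, "ry": 0, "rz": 0, "gripper": 0.85},
    {"dx": 0, "dy": 0, "dz": 0, "rx": 0, "ry": 0, "rz": 0, "gripper": 0.85},
    {"dx": 0, "dy": 0, "dz": 0, "rx": 0, "ry": 0, "rz": 0, "gripper": 0.85},
    {"dx": 0, "dy": 0, "dz": 0, "rx": 0, "ry": 0, "rz": 0, "gripper": 0.85},
    {"dx": 0, "dy": 0, "dz": -0.05, "rx": 0, "ry": 0, "rz": 0, "gripper": 0.85},
    {"dx": 0, "dy": 0, "dz": -0.14, "rx": 0, "ry": 0, "rz": 0, "gripper": 0.85},
    {"dx": 0, "dy": 0, "dz": -0.24, "rx": 0, "ry": 0, "rz": 0, "gripper": 0.85},
    {"dx": 0, "dy": 0, "dz": -0.34, "rx": 0, "ry": 0, "rz": 0, "gripper": 0.85}
  ]
}}

```text
time_s: 46.63
ee_pos: [0.5035, 0.2116, 0.2477]
tool_rot: [1.725, 1.785, -0.724]
ft_force: [0.5, -0.0, -0.0]
width: 0.0738
finger_force: 0.0
```

```bash
python3 - <<'E'
from h import *
st(); standing(); o=cups(); c,a=o[0]; p0,R0=pose()
p,R=pick(c,a,back=.13); print(p); inc(p,R)
rv=(R0.inv()*R).as_rotvec(); m=p0+(p-p0)*.5; m[2]=.32; inc(m,R0*Ro.from_rotvec(rv*.5))
E
```

```text
46.6333 [0.5035 0.2116 0.2477] yaw 1.8 q [-0.95  0.44  0.2   1.46  0.49  1.78 -0.74] w 0.0738 0.0
standing 413 0.1919 0.0018 [0.5136 0.0408] [0.05  0.049] 0.7
standing 418 0.192 0.002 [0.5087 0.124 ] [0.05 0.05] 0.3
440 0.0499 [ 0.6473 -0.3339] mean [ 0.6463 -0.3333  0.0499] [0.052 0.071] closed dir deg -86.1
[ 0.65328932 -0.42236787  0.10870098]
d [-0.897   0.3076  1.3871] r [ 3.000e-04  4.986e-01 -1.010e-02] rows>= 16.1
d [-0.6961  0.154   0.4439] r [ 1.000e-04  2.493e-01 -5.000e-03] rows>= 8.1
```

Call:
{"method": "apply_moves", "body": {
  "increments": [
    {"dx": -0.07, "dy": 0, "dz": -0.07, "rx": 0, "ry": 0.01, "rz": 0, "gripper": 1},
    {"dx": -0.15, "dy": 0.02, "dz": -0.12, "rx": 0, "ry": 0.04, "rz": 0, "gripper": 1},
    {"dx": -0.24, "dy": 0.04, "dz": -0.1, "rx": 0, "ry": 0.075, "rz": -0.001, "gripper": 1},
    {"dx": -0.32, "dy": 0.06, "dz": -0.04, "rx": 0, "ry": 0.11, "rz": -0.002, "gripper": 1},
    {"dx": -0.4, "dy": 0.08, "dz": 0.03, "rx": 0, "ry": 0.145, "rz": -0.003, "gripper": 1},
    {"dx": -0.48, "dy": 0.1, "dz": 0.1, "rx": 0, "ry": 0.18, "rz": -0.004, "gripper": 1},
    {"dx": -0.55, "dy": 0.12, "dz": 0.17, "rx": 0, "ry": 0.215, "rz": -0.004, "gripper": 1},
    {"dx": -0.61, "dy": 0.13, "dz": 0.25, "rx": 0, "ry": 0.249, "rz": -0.005, "gripper": 1}
  ]
}}

```text
time_s: 47.4
ee_pos: [0.5649, -0.0321, 0.3515]
tool_rot: [-2.168, -2.271, 0.004]
ft_force: [1.3, -0.3, -1.0]
width: 0.0869
finger_force: 0.0
```

```bash
python3 - <<'E'
from h import *
st(); p0,R0=pose()
p,R=pick(np.array([.6472,-.3339]),-86.2,back=.1); print(p); inc(p,R)
rv=(R0.inv()*R).as_rotvec(); m=p0+(p-p0)*.7; m[2]=.24; inc(m,R0*Ro.from_rotvec(rv*.7))
E
```

```text
47.4 [ 0.5649 -0.0321  0.3515] yaw 2.7 q [-0.41  0.11  0.46  1.46 -0.05  1.58  0.1 ] w 0.0869 0.0
[ 0.65167268 -0.40123941  0.08748778]
d [-0.9318  0.176   0.6597] r [ 0.0015  0.2501 -0.0064] rows>= 11.1
d [-0.6523  0.1226  0.2785] r [ 0.0011  0.1751 -0.0045] rows>= 6.9
```

Call:
{"method": "apply_moves", "body": {
  "increments": [
    {"dx": -0.08, "dy": 0.015, "dz": 0.03, "rx": 0, "ry": 0.022, "rz": 0, "gripper": 1},
    {"dx": -0.16, "dy": 0.03, "dz": 0.06, "rx": 0, "ry": 0.044, "rz": -0.001, "gripper": 1},
    {"dx": -0.245, "dy": 0.046, "dz": 0.1, "rx": 0, "ry": 0.066, "rz": -0.002, "gripper": 1},
    {"dx": -0.326, "dy": 0.06, "dz": 0.14, "rx": 0, "ry": 0.088, "rz": -0.002, "gripper": 1},
    {"dx": -0.41, "dy": 0.077, "dz": 0.175, "rx": 0, "ry": 0.11, "rz": -0.003, "gripper": 1},
    {"dx": -0.49, "dy": 0.092, "dz": 0.21, "rx": 0, "ry": 0.131, "rz": -0.003, "gripper": 1},
    {"dx": -0.57, "dy": 0.107, "dz": 0.245, "rx": 0.001, "ry": 0.153, "rz": -0.004, "gripper": 1},
    {"dx": -0.652, "dy": 0.123, "dz": 0.279, "rx": 0.001, "ry": 0.175, "rz": -0.0045, "gripper": 1}
  ]
}}

```text
time_s: 48.07
ee_pos: [0.6242, -0.2899, 0.2372]
tool_rot: [-1.847, -1.957, -0.509]
ft_force: [1.3, 0.7, 1.4]
width: 0.0868
finger_force: 0.0
```

```bash
python3 - <<'E'
from h import *
st(); p0,R0=pose()
p,R=pick(np.array([.6472,-.3339]),-86.2,back=.1); inc(p,R)
E
```

```text
48.0667 [ 0.6242 -0.2899  0.2372] yaw 3.5 q [ 0.32  0.72  0.55  1.04 -0.71  1.88  0.81] w 0.0868 0.0
d [-0.4355  0.0554  0.1719] r [-0.0013  0.0755 -0.0033] rows>= 4.5
```

Call:
{"method": "apply_moves", "body": {
  "increments": [
    {"dx": -0.07, "dy": 0.01, "dz": 0.03, "rx": 0, "ry": 0.012, "rz": 0, "gripper": 1},
    {"dx": -0.145, "dy": 0.02, "dz": 0.06, "rx": 0, "ry": 0.025, "rz": -0.001, "gripper": 1},
    {"dx": -0.22, "dy": 0.03, "dz": 0.09, "rx": 0, "ry": 0.038, "rz": -0.002, "gripper": 1},
    {"dx": -0.29, "dy": 0.04, "dz": 0.115, "rx": -0.001, "ry": 0.05, "rz": -0.002, "gripper": 1},
    {"dx": -0.36, "dy": 0.05, "dz": 0.14, "rx": -0.001, "ry": 0.063, "rz": -0.003, "gripper": 1},
    {"dx": -0.435, "dy": 0.055, "dz": 0.172, "rx": -0.001, "ry": 0.0755, "rz": -0.003, "gripper": 1},
    {"dx": -0.435, "dy": 0.055, "dz": 0.172, "rx": -0.001, "ry": 0.0755, "rz": -0.003, "gripper": 1},
    {"dx": -0.435, "dy": 0.055, "dz": 0.172, "rx": -0.001, "ry": 0.0755, "rz": -0.003, "gripper": 1}
  ]
}}

```text
time_s: 48.73
ee_pos: [0.6477, -0.4013, 0.0782]
tool_rot: [-1.696, -1.793, -0.694]
ft_force: [-0.2, 0.2, 0.7]
width: 0.0873
finger_force: 0.0
```

Call:
{"method": "apply_moves", "body": {
  "increments": [
    {"dx": 0, "dy": 0, "dz": 0, "rx": 0, "ry": 0, "rz": 0, "gripper": 1},
    {"dx": 0, "dy": 0, "dz": 0, "rx": 0, "ry": 0, "rz": 0, "gripper": 1}
  ]
}}

```text
time_s: 48.9
ee_pos: [0.6539, -0.3992, 0.095]
tool_rot: [-1.695, -1.82, -0.699]
ft_force: [0.6, -0.1, 0.9]
width: 0.0871
finger_force: 0.0
```

```bash
python3 - <<'E'
from h import *
st(); o=cups(); c,a=o[0]
p,R=pick(c,a,back=0); inc(p,R)
E
```

```text
48.9 [ 0.6539 -0.3992  0.095 ] yaw 4.0 q [ 0.64  1.19  0.38  0.56 -0.86  2.04  0.82] w 0.0871 0.0
440 0.0498 [ 0.647  -0.3341] mean [ 0.6463 -0.3335  0.0498] [0.05  0.071] closed dir deg -85.9
d [-0.0167 -0.0082  0.2616] r [0.0019 0.003  0.0007] rows>= 2.5
```

Call:
{"method": "apply_moves", "body": {
  "increments": [
    {"dx": -0.016, "dy": -0.008, "dz": 0.06, "rx": 0.002, "ry": 0.003, "rz": 0, "gripper": 1},
    {"dx": -0.016, "dy": -0.008, "dz": 0.13, "rx": 0.002, "ry": 0.003, "rz": 0, "gripper": 1},
    {"dx": -0.016, "dy": -0.008, "dz": 0.2, "rx": 0.002, "ry": 0.003, "rz": 0, "gripper": 1},
    {"dx": -0.016, "dy": -0.008, "dz": 0.24, "rx": 0.002, "ry": 0.003, "rz": 0, "gripper": 1},
    {"dx": -0.016, "dy": -0.008, "dz": 0.258, "rx": 0.002, "ry": 0.003, "rz": 0, "gripper": 1},
    {"dx": -0.016, "dy": -0.008, "dz": 0.258, "rx": 0.002, "ry": 0.003, "rz": 0, "gripper": 1},
    {"dx": -0.016, "dy": -0.008, "dz": 0.258, "rx": 0.002, "ry": 0.003, "rz": 0, "gripper": 1}
  ]
}}

```text
time_s: 49.53
ee_pos: [0.6458, -0.3322, 0.0155]
tool_rot: [-1.685, -1.811, -0.699]
ft_force: [-0.8, -0.5, 0.7]
width: 0.0871
finger_force: 0.0
```

```bash
python3 - <<'E'
from h import *
st()
p,R=pick(np.array([.6470,-.3340]),-86,back=0); inc(p,R)
E
```

```text
49.5333 [ 0.6458 -0.3322  0.0155] yaw 4.2 q [ 0.53  1.11  0.38  0.88 -0.83  1.85  0.94] w 0.0871 0.0
d [0.0046 0.0028 0.0001] r [-0.001  -0.0007  0.0003] rows>= 0.1
```

Call:
{"method": "apply_moves", "body": {
  "increments": [
    {"dx": 0.003, "dy": 0.002, "dz": 0, "rx": 0, "ry": 0, "rz": 0, "gripper": 0},
    {"dx": 0.003, "dy": 0.002, "dz": 0, "rx": 0, "ry": 0, "rz": 0, "gripper": 0},
    {"dx": 0.003, "dy": 0.002, "dz": 0, "rx": 0, "ry": 0, "rz": 0, "gripper": 0},
    {"dx": 0.003, "dy": 0.002, "dz": 0, "rx": 0, "ry": 0, "rz": 0, "gripper": 0},
    {"dx": 0.003, "dy": 0.002, "dz": 0, "rx": 0, "ry": 0, "rz": 0, "gripper": 0},
    {"dx": 0.003, "dy": 0.002, "dz": 0, "rx": 0, "ry": 0, "rz": 0, "gripper": 0},
    {"dx": 0.003, "dy": 0.002, "dz": 0, "rx": 0, "ry": 0, "rz": 0, "gripper": 0},
    {"dx": 0.003, "dy": 0.002, "dz": 0, "rx": 0, "ry": 0, "rz": 0, "gripper": 0}
  ]
}}

```text
time_s: 50.2
ee_pos: [0.6448, -0.3314, 0.0123]
tool_rot: [-1.685, -1.805, -0.697]
ft_force: [-0.4, -1.1, 0.9]
width: 0.0499
finger_force: 25.0
```

Call:
{"method": "apply_moves", "body": {
  "increments": [
    {"dx": 0, "dy": 0, "dz": 0, "rx": 0, "ry": 0, "rz": 0, "gripper": 0},
    {"dx": 0, "dy": 0, "dz": 0, "rx": 0, "ry": 0, "rz": 0, "gripper": 0},
    {"dx": 0, "dy": 0, "dz": 0, "rx": 0, "ry": 0, "rz": 0, "gripper": 0}
  ]
}}

```text
time_s: 50.45
ee_pos: [0.645, -0.3312, 0.0124]
tool_rot: [-1.685, -1.805, -0.697]
ft_force: [-1.2, -0.3, -1.8]
width: 0.0497
finger_force: 25.0
```

```bash
python3 - <<'E'
from h import *
st(); cup_in_tool(-86,np.array([.647,-.3340])); print(sense()['ft_force'])
p0,R0=pose(); p,R=place(1,.14); print(p); rv=(R0.inv()*R).as_rotvec(); print(rv/np.pi)
inc(p0+[-.05,.05,.22],R0*Ro.from_rotvec(rv*.25))
E
```

```text
50.45 [ 0.645  -0.3312  0.0124] yaw 4.1 q [ 0.53  1.12  0.38  0.88 -0.83  1.85  0.94] w 0.0497 25.0
closed dir by fingers -85.9
cup centre in tool [ 0.0069  0.     -0.0109] along -0.0104
[-1.16330811 -0.33259385 -1.75271839]
[0.50500371 0.19313125 0.29409279]
[-0.00210148 -0.49988021  0.01483603]
d [ 0.4845 -0.1189 -0.2913] r [-0.0005 -0.125   0.0037] rows>= 5.5
```

Call:
{"method": "apply_moves", "body": {
  "increments": [
    {"dx": 0.03, "dy": 0, "dz": -0.03, "rx": 0, "ry": 0, "rz": 0, "gripper": 0},
    {"dx": 0.08, "dy": 0, "dz": -0.08, "rx": 0, "ry": -0.01, "rz": 0, "gripper": 0},
    {"dx": 0.14, "dy": -0.02, "dz": -0.12, "rx": 0, "ry": -0.03, "rz": 0.001, "gripper": 0},
    {"dx": 0.21, "dy": -0.04, "dz": -0.16, "rx": 0, "ry": -0.05, "rz": 0.002, "gripper": 0},
    {"dx": 0.28, "dy": -0.06, "dz": -0.2, "rx": 0, "ry": -0.07, "rz": 0.002, "gripper": 0},
    {"dx": 0.35, "dy": -0.08, "dz": -0.23, "rx": 0, "ry": -0.09, "rz": 0.003, "gripper": 0},
    {"dx": 0.42, "dy": -0.1, "dz": -0.26, "rx": 0, "ry": -0.11, "rz": 0.003, "gripper": 0},
    {"dx": 0.485, "dy": -0.119, "dz": -0.291, "rx": 0, "ry": -0.125, "rz": 0.004, "gripper": 0}
  ]
}}

```text
time_s: 51.12
ee_pos: [0.5949, -0.2793, 0.2367]
tool_rot: [-1.935, -2.055, -0.379]
ft_force: [1.7, 0.7, -1.0]
width: 0.0502
finger_force: 25.0
```

```bash
python3 - <<'E'
from h import *
st()
p0,R0=pose(); p,R=place(1,.14); rv=(R0.inv()*R).as_rotvec(); inc(p,R)
m=p0+(p-p0)*.5; m[2]=.31; inc(m,R0*Ro.from_rotvec(rv*.5))
E
```

```text
51.1167 [ 0.5949 -0.2793  0.2367] yaw 3.6 q [ 0.22  0.56  0.55  1.23 -0.55  1.72  0.8 ] w 0.0502 25.0
d [ 1.1553 -0.1522  0.3288] r [-0.0008 -0.3742  0.0115] rows>= 11.6
d [ 0.6206 -0.0771  0.0615] r [-0.0004 -0.1871  0.0057] rows>= 6.0
```

Call:
{"method": "apply_moves", "body": {
  "increments": [
    {"dx": 0.078, "dy": -0.01, "dz": 0, "rx": 0, "ry": -0.023, "rz": 0, "gripper": 0},
    {"dx": 0.156, "dy": -0.02, "dz": 0, "rx": 0, "ry": -0.047, "rz": 0.001, "gripper": 0},
    {"dx": 0.233, "dy": -0.03, "dz": 0.01, "rx": 0, "ry": -0.07, "rz": 0.002, "gripper": 0},
    {"dx": 0.31, "dy": -0.04, "dz": 0.02, "rx": 0, "ry": -0.094, "rz": 0.003, "gripper": 0},
    {"dx": 0.388, "dy": -0.05, "dz": 0.03, "rx": 0, "ry": -0.117, "rz": 0.004, "gripper": 0},
    {"dx": 0.465, "dy": -0.06, "dz": 0.04, "rx": 0, "ry": -0.14, "rz": 0.004, "gripper": 0},
    {"dx": 0.543, "dy": -0.067, "dz": 0.05, "rx": 0, "ry": -0.164, "rz": 0.005, "gripper": 0},
    {"dx": 0.62, "dy": -0.077, "dz": 0.061, "rx": 0, "ry": -0.187, "rz": 0.006, "gripper": 0}
  ]
}}

```text
time_s: 51.78
ee_pos: [0.5497, -0.0433, 0.3092]
tool_rot: [2.078, 2.169, -0.21]
ft_force: [0.6, 1.4, -2.4]
width: 0.0499
finger_force: 25.0
```

```bash
python3 - <<'E'
from h import *
st()
p,R=place(1,.14); inc(p,R)
E
```

```text
51.7833 [ 0.5497 -0.0433  0.3092] yaw 2.4 q [-0.51  0.08  0.44  1.59  0.16  1.5  -0.04] w 0.0499 25.0
d [ 0.5918 -0.0864 -0.0746] r [-0.001  -0.1876  0.0052] rows>= 5.8
```

Call:
{"method": "apply_moves", "body": {
  "increments": [
    {"dx": 0.075, "dy": -0.011, "dz": -0.02, "rx": 0, "ry": -0.023, "rz": 0, "gripper": 0},
    {"dx": 0.148, "dy": -0.022, "dz": -0.04, "rx": 0, "ry": -0.047, "rz": 0.001, "gripper": 0},
    {"dx": 0.222, "dy": -0.033, "dz": -0.055, "rx": 0, "ry": -0.07, "rz": 0.002, "gripper": 0},
    {"dx": 0.296, "dy": -0.043, "dz": -0.065, "rx": 0, "ry": -0.094, "rz": 0.003, "gripper": 0},
    {"dx": 0.37, "dy": -0.054, "dz": -0.07, "rx": 0, "ry": -0.117, "rz": 0.003, "gripper": 0},
    {"dx": 0.444, "dy": -0.065, "dz": -0.074, "rx": -0.001, "ry": -0.14, "rz": 0.004, "gripper": 0},
    {"dx": 0.518, "dy": -0.076, "dz": -0.074, "rx": -0.001, "ry": -0.164, "rz": 0.005, "gripper": 0},
    {"dx": 0.592, "dy": -0.086, "dz": -0.074, "rx": -0.001, "ry": -0.188, "rz": 0.005, "gripper": 0}
  ]
}}

```text
time_s: 52.45
ee_pos: [0.5048, 0.1933, 0.293]
tool_rot: [1.733, 1.787, -0.715]
ft_force: [1.1, 0.5, -1.0]
width: 0.0501
finger_force: 25.0
```

Call:
{"method": "apply_moves", "body": {
  "increments": [
    {"dx": 0, "dy": 0, "dz": 0, "rx": 0, "ry": 0, "rz": 0, "gripper": 0},
    {"dx": 0, "dy": 0, "dz": 0, "rx": 0, "ry": 0, "rz": 0, "gripper": 0},
    {"dx": 0, "dy": 0, "dz": 0, "rx": 0, "ry": 0, "rz": 0, "gripper": 0},
    {"dx": 0, "dy": 0, "dz": 0, "rx": 0, "ry": 0, "rz": 0, "gripper": 0},
    {"dx": 0, "dy": 0, "dz": 0, "rx": 0, "ry": 0, "rz": 0, "gripper": 0}
  ]
}}

```text
time_s: 52.87
ee_pos: [0.5064, 0.1895, 0.2933]
tool_rot: [1.738, 1.786, -0.715]
ft_force: [1.1, -0.4, -1.6]
width: 0.05
finger_force: 25.0
```

```bash
python3 - <<'E'
from h import *
st(); p,R=place(1,.025); inc(p,R)
E
```

```text
52.8667 [0.5064 0.1895 0.2933] yaw 1.5 q [-0.93  0.38  0.21  1.45  0.52  1.83 -0.69] w 0.05 25.0
d [ 0.2071 -0.0027  0.1969] r [-0.001  -0.0006 -0.0001] rows>= 2.7
```

Call:
{"method": "apply_moves", "body": {
  "increments": [
    {"dx": 0.055, "dy": -0.001, "dz": 0.05, "rx": 0, "ry": 0, "rz": 0, "gripper": 0},
    {"dx": 0.11, "dy": -0.002, "dz": 0.1, "rx": -0.001, "ry": -0.001, "rz": 0, "gripper": 0},
    {"dx": 0.16, "dy": -0.003, "dz": 0.15, "rx": -0.001, "ry": -0.001, "rz": 0, "gripper": 0},
    {"dx": 0.207, "dy": -0.003, "dz": 0.197, "rx": -0.001, "ry": -0.001, "rz": 0, "gripper": 0},
    {"dx": 0.207, "dy": -0.003, "dz": 0.197, "rx": -0.001, "ry": -0.001, "rz": 0, "gripper": 0},
    {"dx": 0.207, "dy": -0.003, "dz": 0.197, "rx": -0.001, "ry": -0.001, "rz": 0, "gripper": 0},
    {"dx": 0.207, "dy": -0.003, "dz": 0.197, "rx": -0.001, "ry": -0.001, "rz": 0, "gripper": 0},
    {"dx": 0.207, "dy": -0.003, "dz": 0.197, "rx": -0.001, "ry": -0.001, "rz": 0, "gripper": 0}
  ]
}}

```text
time_s: 53.53
ee_pos: [0.5053, 0.1948, 0.1799]
tool_rot: [1.731, 1.786, -0.711]
ft_force: [0.2, 0.0, -1.7]
width: 0.0495
finger_force: 25.0
```

```bash
python3 - <<'E'
from h import *
st(); p,R=place(1,.0); inc(p,R)
E
```

```text
53.5333 [0.5053 0.1948 0.1799] yaw 1.8 q [-0.92  0.47  0.19  1.56  0.49  1.66 -0.8 ] w 0.0495 25.0
d [ 0.0425 -0.0008  0.0486] r [0.0008 0.0003 0.0002] rows>= 0.6
```

Call:
{"method": "apply_moves", "body": {
  "increments": [
    {"dx": 0.014, "dy": -0.001, "dz": 0.017, "rx": 0.001, "ry": 0, "rz": 0, "gripper": 0},
    {"dx": 0.026, "dy": -0.001, "dz": 0.03, "rx": 0.001, "ry": 0, "rz": 0, "gripper": 0},
    {"dx": 0.036, "dy": -0.001, "dz": 0.041, "rx": 0.001, "ry": 0, "rz": 0, "gripper": 0},
    {"dx": 0.041, "dy": -0.001, "dz": 0.047, "rx": 0.001, "ry": 0, "rz": 0, "gripper": 0},
    {"dx": 0.044, "dy": -0.001, "dz": 0.05, "rx": 0.001, "ry": 0, "rz": 0, "gripper": 0},
    {"dx": 0.044, "dy": -0.001, "dz": 0.05, "rx": 0.001, "ry": 0, "rz": 0, "gripper": 0},
    {"dx": 0.044, "dy": -0.001, "dz": 0.05, "rx": 0.001, "ry": 0, "rz": 0, "gripper": 0}
  ]
}}

```text
time_s: 54.12
ee_pos: [0.5034, 0.1931, 0.1547]
tool_rot: [1.729, 1.783, -0.721]
ft_force: [-5.1, 1.9, 15.8]
width: 0.0499
finger_force: 25.0
```

```bash
python3 - <<'E'
from h import *
st(); p,R=place(1,.0); print(p-pose()[0],sense()['ft_force'])
E
```

```text
54.1167 [0.5034 0.1931 0.1547] yaw 1.7 q [-0.92  0.5   0.19  1.58  0.48  1.62 -0.82] w 0.0499 25.0
[ 1.55691751e-03  4.31778713e-05 -5.87584563e-04] [-5.08288168  1.90845984 15.83606143]
```

Call:
{"method": "apply_moves", "body": {
  "increments": [
    {"dx": 0, "dy": 0, "dz": 0, "rx": 0, "ry": 0, "rz": 0, "gripper": 0.85},
    {"dx": 0, "dy": 0, "dz": 0, "rx": 0, "ry": 0, "rz": 0, "gripper": 0.85},
    {"dx": 0, "dy": 0, "dz": 0, "rx": 0, "ry": 0, "rz": 0, "gripper": 0.85},
    {"dx": 0, "dy": 0, "dz": 0, "rx": 0, "ry": 0, "rz": 0, "gripper": 0.85},
    {"dx": 0, "dy": 0, "dz": -0.05, "rx": 0, "ry": 0, "rz": 0, "gripper": 0.85},
    {"dx": 0, "dy": 0, "dz": -0.14, "rx": 0, "ry": 0, "rz": 0, "gripper": 0.85},
    {"dx": 0, "dy": 0, "dz": -0.24, "rx": 0, "ry": 0, "rz": 0, "gripper": 0.85},
    {"dx": 0, "dy": 0, "dz": -0.34, "rx": 0, "ry": 0, "rz": 0, "gripper": 0.85}
  ]
}}

```text
time_s: 54.78
ee_pos: [0.5009, 0.289, 0.2478]
tool_rot: [1.731, 1.786, -0.722]
ft_force: [0.6, 0.6, 0.3]
width: 0.0738
finger_force: 0.0
```

Call:
{"method": "apply_moves", "body": {
  "increments": [
    {"dx": 0, "dy": 0, "dz": -0.05, "rx": 0, "ry": 0, "rz": 0, "gripper": 0.85},
    {"dx": 0, "dy": 0, "dz": -0.1, "rx": 0, "ry": 0, "rz": 0, "gripper": 0.85},
    {"dx": 0, "dy": 0, "dz": -0.1, "rx": 0, "ry": 0, "rz": 0, "gripper": 0.85},
    {"dx": 0, "dy": 0, "dz": -0.1, "rx": 0, "ry": 0, "rz": 0, "gripper": 0.85}
  ]
}}

```text
time_s: 55.12
ee_pos: [0.5006, 0.3176, 0.275]
tool_rot: [1.73, 1.788, -0.719]
ft_force: [0.4, -0.5, -0.5]
width: 0.0738
finger_force: 0.0
```

```bash
python3 - <<'E'
from h import *
st(); standing(); nuts(cam='top',zmin=.155)
p,d=read_camera('scene'); cv2.imwrite('pics/s9.png',cv2.resize(p[110:310,150:490,::-1],None,fx=2.3,fy=2.3,interpolation=cv2.INTER_CUBIC))
E
```

```text
55.1167 [0.5006 0.3176 0.275 ] yaw 1.8 q [-1.    0.58  0.17  1.2   0.45  1.94 -0.76] w 0.0738 0.0
standing 411 0.1921 0.0019 [0.5136 0.0409] [0.05  0.049] 0.8
standing 424 0.1921 0.002 [0.5063 0.2049] [0.05  0.049] 0.2
standing 422 0.1922 0.0019 [0.5086 0.124 ] [0.05 0.05] 0.3
0.69 n 76 top z 0.1622 ctr [ 0.4548 -0.0237] size [0.013 0.053] wing deg -3.7
0.59 n 55 top z 0.1641 ctr [ 0.5741 -0.0194] size [0.012 0.054] wing deg -3.5
0.57 n 67 top z 0.1635 ctr [0.4459 0.2657] size [0.012 0.055] wing deg -5.8
```

View pics/s9.png

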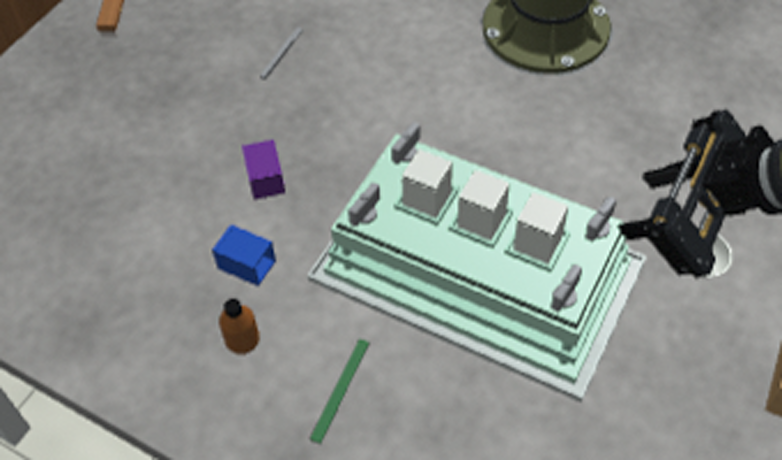

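The picture shows all three white cups standing mouth down in the pockets at about (427,183), (483,203) and (540,228). The bottle, file and pusher are where they were, and the gripper touches nothing.

```bash
python3 -c "
from plant import *
print(sign_off())"
```

```text
the job is handed in; nothing more can be done
None
```

I tightened all four wing nuts crosswise by about half a turn each, stood all three white cups mouth down in the deck's pockets, and handed the job in after about 55 s; no verdict came back.

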